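# Cock and load the spring launcher

### The arm

A 6-joint arm with a two-finger parallel gripper is mounted at the origin on the work surface. World frame = base frame: x ahead of the robot, y to its left, z up, the work surface at z = 0. Lengths are in m, angles in rad, forces in N, time in s.
With the tool pointing down it reaches from about 0.275 to 0.825 m from the base axis. Payload 5.2 kg.
Tool frame: the origin (TCP) lies between the finger pads; the fingertips stand 17 mm ahead of it and the grasp point (between the pads) lies 2 mm behind it; z points along the fingers, x is the direction in which the jaws open and shut, and the axes are right-handed (so a half turn about z gives the same grasp; the last joint's range is limited). The gripper opens to 93 mm and grips with 3 to 60 N. Pads are 15 mm wide; open, the fingers measure 128 mm over their backs; the gripper's body (75 mm by 188 mm) begins 65 mm behind the grasp point.
Start: joints at [1.031, 0.259, 1.535, -0, 1.348, -0.203], TCP at [0.182, 0.519, 0.236] pointing down, gripper open.
Joint ranges: [-3.14, 3.14], [-0.91, 2.08], [0.19, 2.58], [-1.22, 4.36], [0.22, 2.71], [-3.12, 3.12]. Speed limits (rad/s): [2.57, 2.57, 3.14, 3.14, 3.14, 3.14].

### API

Orientations are given as a unit quaternion [x, y, z, w].
In Python, from plant import r gives the robot as it stands. The module is installed in compiled form; this text tells all that it offers.
- The arm moves only by the tool move_arm, never from a script. Its argument "plan" is a list of rows, each an object of numbers: "hand": the opening, from -1 (shut) to 1 (fully open), so that 0 is half open; "tx", "ty", "tz": the shift along the world's x, y, z scaled (see below); "rx", "ry", "rz": the turn, a rotation vector about the world's x, y, z scaled (see below). A call has exactly 8 rows; each row is the pose to reach, as a shift and turn from the pose commanded when the call began; what a row does not reach only later rows make up. The controller multiplies each number of a shift by 25 cm and each number of a turn by 0.5 rad. A row lasts 1/10 s, in which the tool goes at most 50 mm and 8.59 degrees, less where a joint would pass 70% of its speed; a pose out of reach is approached as far as the arm can. A call with a number of a shift or a turn outside -1 to 1 is refused whole. A call with a gripper value outside its range is refused whole. The fingers move at their own pace and stop on an object; "squeeze" is the grip in N (left out, the last holds). Time passes only in rows, so rows that repeat a pose let the fingers close, or fill a call up. It gives the time, the measured TCP pose, the force and the opening at its end, in the units of the state.
- r.get_state(): the state, without advancing time (a new reading comes with each control period).
- r.grab_frame(name): name is "side" or "top" or "wrist"; returns the picture (384x512x3 uint8, red, green, blue); there is no depth.
- r.get_calibration(name): a dict with "camera_matrix" (3x3 intrinsics, pixels), "k1" (the pictures are not rectified: a ray, as slopes to the right and down, at radius r is drawn at 1 + k1 r^2 times it, then the intrinsics apply), "R" (3x3) and "t" (3): a world point X has camera coordinates R X + t; the wrist camera has in their place "hand_eye" (4x4, takes a point from camera to tool coordinates, whose origin is the TCP and whose axes are the tool frame's). Camera axes: x right, y down, z forward; pixel columns grow to the right and rows downward; lengths in m; the calibration is good to about 2 mm. A picture is of the moment at which its call begins: read the wrist's pose just before it. get_calibration takes no time and is no camera call.
- r.finish_job(): hands the job in, once; it reports no verdict.
The state is a dict: "time": time; "joint_pos": joint angles; "joint_velocities": joint speeds; "joint_torque": joint torques, N m; "tcp_pos": TCP position; "ee_rot": TCP orientation; "contact_force": force on the tool from outside, world axes, zero at the start; "ft_torque": the same for the moment, N m; "opening": opening from 0.0 (shut) to 1.0 (fully open).
Only numpy, scipy, OpenCV 4.12 (cv2) and the standard library are available. Lean on these libraries where they do the work, as an engineer would, in place of code of your own. Each camera call takes 0.05 s, during which the arm holds its last target.

### The job

Make the spring launcher ready to fire: pull its arm back by the peg until the arm has clicked past the catch, ease it forward until the catch carries it, and let go of it without firing it - at no time may the arm snap or fly forward, and the rubber buffer behind it may be touched but not pressed in by more than 6 mm. Then take the wooden ball from its stand and lower it into the arm's cup (do not drop it in), leaving the arm hooked and everything else on the bench where it is.

Things in the scene. Friction and masses are not known exactly. Their poses are not given: they have to be found in the camera images.
- launcher: plywood board 280 x 380 mm, 18 mm thick, screwed to the bench, that carries the launcher; origin at the centre of its underside, x along the 280 mm side away from the robot, y left, z up. It is placed and turned anew at each start, with all that stands on it.
- swing_arm (a joint): angle of the sprung aluminium arm about its vertical pivot, rad: 0 at rest, growing anticlockwise seen from above as it is drawn. Bar 24 mm wide, reaching 220 mm from the pivot, its top 59 mm above the bench. At angle q it points at pi - 0.55 + q from the launcher's +x, so it is drawn from the robot's left to its right. The spring pulls at the peg with 4.2 N at rest, rising evenly to about 9 N at the catch.
- pivot (a point): top of the bar on the arm's vertical pivot axis, at (+100, 0) mm in the launcher's frame. Drawn to its end, the arm's roller (under the bar, 200 mm from the pivot) rides up the sloping front of the catch over some 30 mm of travel, with 1 to 3 N more pull; then the catch springs up (a click, the extra pull goes) and the arm must be eased forward until the roller bears on the catch.
- slot (a point): middle of the slot in which the steel catch block is clamped, on the board's top. The block lies up to 15 mm either way along it and is not measured: the arm hooks at between 1.07 and 1.23 rad, different every time. The catch is a hair trigger: pushing the arm forward on it with more than some 4 N, letting it snap back onto it by over 2 mm, or touching its tab can fire it.
- buffer (a joint): how far the sprung rubber buffer is pressed in, m; 0 untouched. It sits on the catch block and meets the side of the bar's tip, 213 mm from the pivot, some 5 to 6 mm of travel past the hooking point. It pushes with 2 N at first, 1.5 N more per mm; 6 mm is the limit (about 22 N of pull in all at the peg). The reading is noisy; the pull is the better guide.
- peg (a point): middle of the grip peg, an upright round wooden peg 16 mm thick and 45 mm tall that stands on the arm's bar 180 mm from the pivot; this point is 84 mm above the bench, 25 mm above the bar's top and 20 mm below the peg's top.
- cup_seat (a point): where the centre of the seated ball will be, over the shallow black cup on the arm, 105 mm from the pivot, 80 mm above the bench. The cup is 38 mm wide outside, 30 mm at its mouth, and its rim is 11 mm above the bar; the ball stands out of it by more than half.
- ball_center (a point): centre of the plain wooden ball, 36 mm across, 30 g or so; at the start it sits in a steel collar 36 mm wide on a small plywood stand 80 x 80 mm at the left or right of the launcher, its centre 31 mm above the bench.
- jar: clear glass screw-top jar, 64 mm wide, 85 mm tall, upright on the bench to one side of the launcher (the ball's stand is on the other side)
- tape: roll of masking tape, 90 mm wide, 24 mm tall, lying flat at the far side of the bench
- spray_can: spray can, 60 mm wide, 170 mm tall, upright at the far side of the bench
- screwdriver: screwdriver lying on the bench at the left
- wrench: steel wrench lying on the bench at the right, beyond the stand or jar
- glue: white glue bottle, 52 mm wide, 140 mm tall, upright on the bench at the left
- socket: steel socket, 24 mm wide, 30 mm tall, standing on the launcher board's left part
- offcut: wood offcut 90 x 45 x 30 mm, lying on the bench at the right near the robot
Things that resemble listed ones, but are neither listed nor needed, are in the scene too. There is more than one size of the part that bears ball_center; the job needs the smallest.

How it is judged:
By the outcome, as a careful person would: the job done as asked, in the order asked, and still so for the second after the job is handed in, with the robot touching nothing.
It also fails if it takes over 72 s, if anything falls off the work surface, if the arm or the gripper's body presses on something with over 40 N, if the wrist force passes 120 N, or if a joint passes its speed limit or range.

## Working session

There is one attempt and no reset: what is moved stays moved. The work goes in short steps, Python scripts to look and compute and a tool call to move; the robot and the scene stay as the last step left them, time stands still between calls to the robot, and variables do not carry over. Pictures are saved under pics/ and viewed, and the job is handed in when it is done.

Besides the shell and the picture viewer there is one more tool, called after "Emit:" as a command line: name --argument value ..., lists and objects as JSON in quotes. move_arm: Moves the arm, as the interface text tells. Shifts and turns lie within -1 to 1; 1 stands for 25 cm of shift or 0.5 rad of turn. Its arguments: {"type":"object","properties":{"plan":{"type":"array"},"squeeze":{"type":"number"}},"required":["plan"]}

```bash
mkdir -p pics; ls; python3 - <<'E'
from plant import r
import cv2
s=r.get_state()
for k in s: print(k,s[k])
for n in ["side","top","wrist"]:
    f=r.grab_frame(n); cv2.imwrite(f"pics/{n}0.png",cv2.cvtColor(f,cv2.COLOR_RGB2BGR)); print(n,r.get_calibration(n))
E
```

```text
pics
time 0.0
joint_pos [ 1.03122794e+00  2.59338250e-01  1.53608181e+00 -1.26262003e-05
  1.34802747e+00 -2.02776204e-01]
joint_velocities [ 2.00553178e-04  1.98444123e-03  7.52955987e-04 -2.31884785e-04
 -2.20938081e-05 -6.88582961e-04]
joint_torque [ 1.75471912e-03 -4.37306499e+01 -2.84005058e+01  7.18943984e-02
  4.14121128e-02 -1.40782358e-04]
tcp_pos [0.18144588 0.51864814 0.23482077]
ee_rot [ 8.15615537e-01  5.78593497e-01 -8.46523563e-04  3.78910978e-04]
contact_force [-0.12788326 -0.27228057 -0.4100415 ]
ft_torque [-0.03539227 -0.05882809  0.0128682 ]
opening 0.9997416196388742
side {'camera_matrix': array([[478.27856296,   0.        , 251.97868518],
       [  0.        , 478.27856296, 190.55507869],
       [  0.        ,   0.        ,   1.        ]]), 'k1': -0.01943643632231212, 'R': array([[ 0.80263849, -0.59621854, -0.01717283],
       [-0.34872547, -0.44571276, -0.82445781],
       [ 0.48390288,  0.66773018, -0.56566281]]), 't': array([-0.47480736,  0.27063229,  1.44577615])}
top {'camera_matrix': array([[397.78815237,   0.        , 255.00021243],
       [  0.        , 3
[... 173 characters left out ...]
98893371, -0.01050352, -0.1479858 ],
       [ 0.14802496, -0.00305022, -0.98897892]]), 't': array([-0.02303419,  0.58813766,  1.43173761])}
wrist {'camera_matrix': array([[335.69111576,   0.        , 247.37120629],
       [  0.        , 335.69111576, 195.2000708 ],
       [  0.        ,   0.        ,   1.        ]]), 'k1': 0.015949231508968743, 'hand_eye': array([[ 9.99999798e-01, -5.56315155e-04,  3.08466947e-04,
         8.61532368e-04],
       [ 4.51260526e-04,  9.62189639e-01,  2.72380054e-01,
        -7.60618271e-02],
       [-4.48332852e-04, -2.72379860e-01,  9.62189696e-01,
        -1.50047587e-01],
       [ 0.00000000e+00,  0.00000000e+00,  0.00000000e+00,
         1.00000000e+00]])}
```

View pics/top0.png

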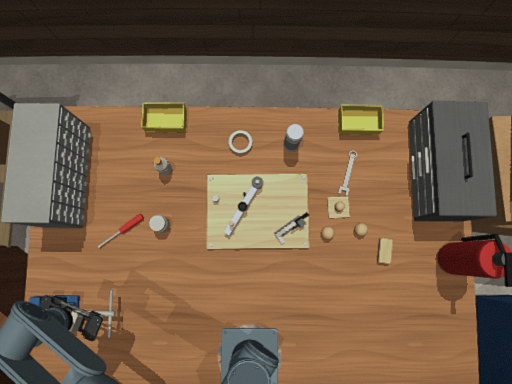

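View pics/side0.png

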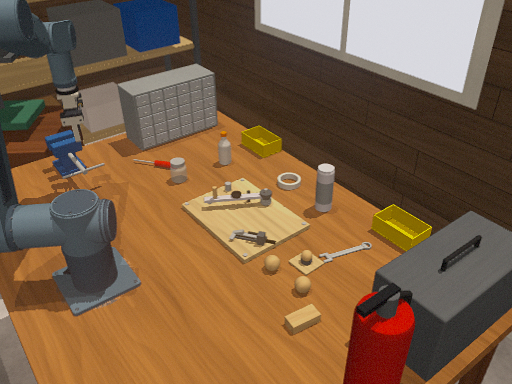

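View pics/wrist0.png

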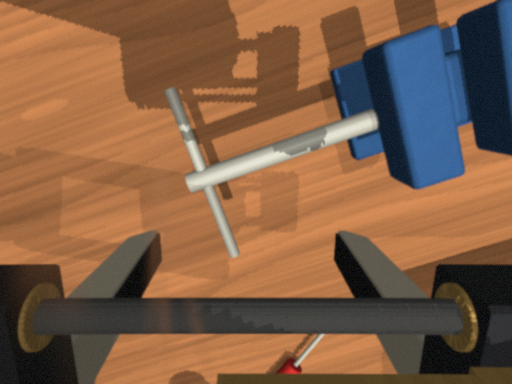

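```bash
cat > h.py <<'E'
import numpy as np, cv2
from plant import r
from scipy.spatial.transform import Rotation as Ro
def cam(n,st=None):
    c=r.get_calibration(n)
    if 'R' in c: return c['camera_matrix'],c['k1'],np.array(c['R']),np.array(c['t'])
    T=np.eye(4);T[:3,:3]=Ro.from_quat(st['ee_rot']).as_matrix();T[:3,3]=st['tcp_pos']
    W=np.linalg.inv(T@c['hand_eye']); return c['camera_matrix'],c['k1'],W[:3,:3],W[:3,3]
def proj(C,X):
    K,k,R,t=C; p=np.atleast_2d(X)@R.T+t; s=p[:,:2]/p[:,2:]; s=s*(1+k*(s**2).sum(1,keepdims=True))
    return s*K[0,0]+K[:2,2]
def ray(C,uv):
    K,k,R,t=C; d=(np.array(uv,float)-K[:2,2])/K[0,0]; s=d.copy()
    for _ in range(20): s=d/(1+k*(s**2).sum())
    return -R.T@t, R.T@np.array([s[0],s[1],1])
def onz(C,uv,z):
    o,d=ray(C,uv); return o+d*(z-o[2])/d[2]
def save(n,f,crop=None,sc=1):
    if crop: x0,y0,x1,y1=crop; f=f[y0:y1,x0:x1]
    f=cv2.resize(f,None,fx=sc,fy=sc,interpolation=cv2.INTER_CUBIC)
    cv2.imwrite(f"pics/{n}.png",cv2.cvtColor(f,cv2.COLOR_RGB2BGR))
def lw(board,p,z=0): # board=(x,y,yaw)
    c,s=np.cos(board[2]),np.sin(board[2]); return np.array([board[0]+c*p[0]-s*p[1],board[1]+s*p[0]+c*p[1],z])
E
python3 - <<'E'
from h import *
f=cv2.cvtColor(cv2.imread('pics/top0.png'),cv2.COLOR_BGR2RGB); save('topc',f,(195,160,375,260),4.4)
f=cv2.cvtColor(cv2.imread('pics/side0.png'),cv2.COLOR_BGR2RGB); save('sidec',f,(170,150,350,285),4.4)
E
```

```text
(no output)
```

View pics/topc.png

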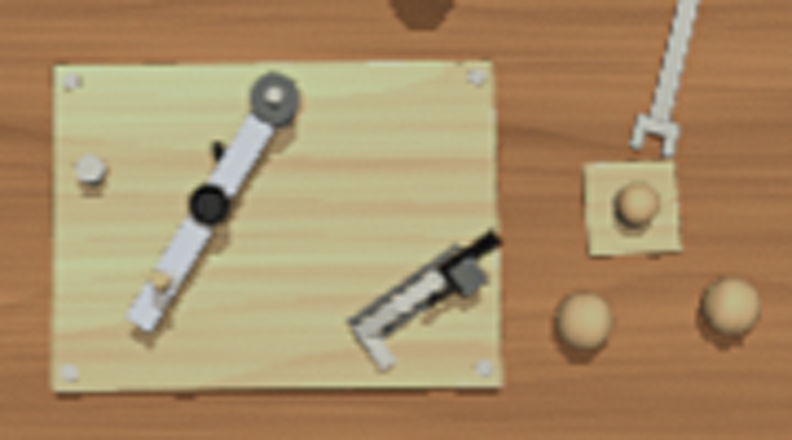

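View pics/sidec.png

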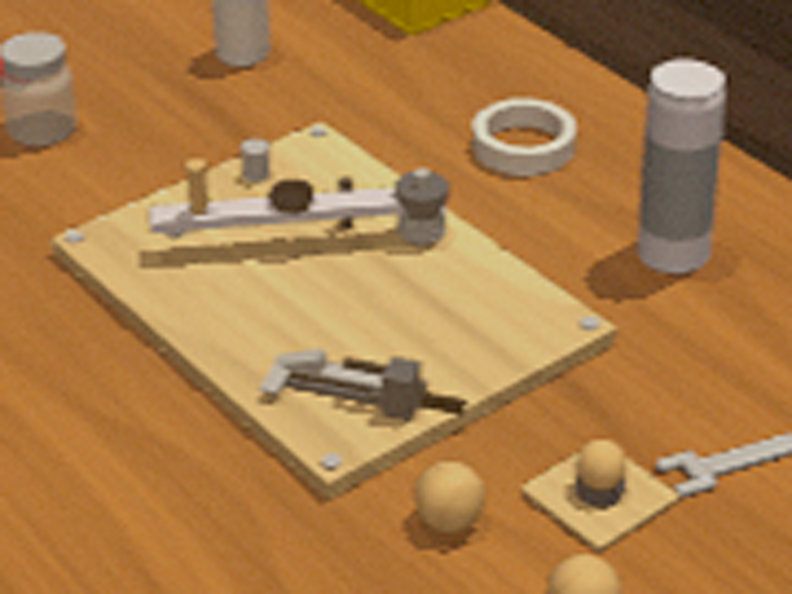

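```bash
python3 - <<'E'
from h import *
from scipy.optimize import least_squares
T=cam('top');S=cam('side')
t=lambda u,v:(195+(u+.5)/4.4-.5,160+(v+.5)/4.4-.5)
s=lambda u,v:(170+(u+.5)/4.4-.5,150+(v+.5)/4.4-.5)
a=np.pi-.55
pts={'c1':(.14,.19,.018),'c2':(.14,-.19,.018),'c3':(-.14,-.19,.018),'c4':(-.14,.19,.018),
'cup':(.1+.105*np.cos(a),.105*np.sin(a),.070),'peg':(.1+.18*np.cos(a),.18*np.sin(a),.104)}
ot={'c1':t(53,66),'c2':t(491,61),'c3':t(501,387),'c4':t(53,388),'cup':t(209,205),'peg':t(163,277)}
os={'c1':s(322,124),'c2':s(615,330),'c3':s(325,490),'c4':s(55,246),'cup':s(292,192),'peg':s(198,163)}
for k in ot: print(k, onz(T,ot[k],pts[k][2])[:2].round(4), onz(S,os[k],pts[k][2])[:2].round(4))
def res(b,full=False):
    e=[]
    for C,o in((T,ot),(S,os)):
        for k in o: e.append((proj(C,lw(b,pts[k][:2],pts[k][2]))[0]-np.array(o[k])))
    return np.array(e) if full else np.ravel(e)
q=least_squares(res,[.45,0,0],loss='soft_l1');print(q.x);print(res(q.x,1).round(1))
print('ball',onz(T,t(636,205),.031),onz(S,s(600,470),.031))
b=q.x
print('peg',lw(b,pts['peg'][:2],.084),'pivot',lw(b,(.1,0)))
E
```

```text
c1 [0.6665 0.1676] [0.6682 0.1629]
c2 [ 0.675  -0.2114] [ 0.6756 -0.2136]
c3 [ 0.3949 -0.2175] [ 0.3939 -0.2226]
c4 [0.3904 0.1601] [0.3887 0.1487]
cup [0.5408 0.0294] [0.5449 0.03  ]
peg [0.4783 0.0644] [0.4822 0.068 ]
[ 0.53277002 -0.02697172  0.01783277]
[[ 0.6 -0.7]
 [ 0.8 -0.3]
 [ 0.5 -0.3]
 [-0.1  0.3]
 [ 0.4 -0.4]
 [-0.5  0.2]
 [-0.2 -0.4]
 [ 0.3  0.1]
 [ 0.  -0.9]
 [-1.5 -1.6]
 [-0.3  0.5]
 [-0.8  0.7]]
ball [ 0.54909075 -0.33215375  0.031     ] [ 0.55013432 -0.33530085  0.031     ]
peg [0.47764642 0.06614383 0.084     ] pivot [ 0.63275412 -0.02518854  0.        ]
```

Emit:
move_arm --plan '[{"tx":0.08,"ty":-0.12,"tz":0.05,"rz":-0.05,"hand":1},{"tx":0.16,"ty":-0.24,"tz":0.1,"rz":-0.1,"hand":1},{"tx":0.24,"ty":-0.36,"tz":0.15,"rz":-0.15,"hand":0.6},{"tx":0.32,"ty":-0.48,"tz":0.2,"rz":-0.2,"hand":0.4},{"tx":0.4,"ty":-0.6,"tz":0.25,"rz":-0.25,"hand":0.2},{"tx":0.48,"ty":-0.72,"tz":0.25,"rz":-0.3,"hand":0},{"tx":0.56,"ty":-0.84,"tz":0.25,"rz":-0.35,"hand":0},{"tx":0.6,"ty":-0.92,"tz":0.25,"rz":-0.39,"hand":0}]'

```text
schema error: expected keys hand, tx, ty, tz, rx, ry, rz
```

Emit:
move_arm --plan '[{"tx":0.08,"ty":-0.12},{"tx":0.16,"ty":-0.24},{"tx":0.24,"ty":-0.36},{"tx":0.32,"ty":-0.48},{"tx":0.4,"ty":-0.6},{"tx":0.48,"ty":-0.72},{"tx":0.56,"ty":-0.84},{"tx":0.58,"ty":-0.89}]'

```text
schema error: expected keys hand, tx, ty, tz, rx, ry, rz
```

```bash
python3 - <<'E'
from h import *
s=r.get_state();print(s['tcp_pos'],s['ee_rot'],s['opening'],s['contact_force'],s['joint_pos'])
import json
f=r.grab_frame('wrist');save('w1',f,sc=1.5)
json.dump({k:np.array(s[k]).tolist() for k in s},open('w1.json','w'))
E
```

```text
[0.18154453 0.51877183 0.23501941] [ 8.15623996e-01  5.78581898e-01 -6.40172348e-04  2.73458257e-04] 1.0003051485627343 [-0.17582141  0.50012861 -0.60079916] [ 1.03117129e+00  2.59184780e-01  1.53579262e+00  1.49610571e-05
  1.34800744e+00 -2.02810258e-01]
```

View pics/w1.png

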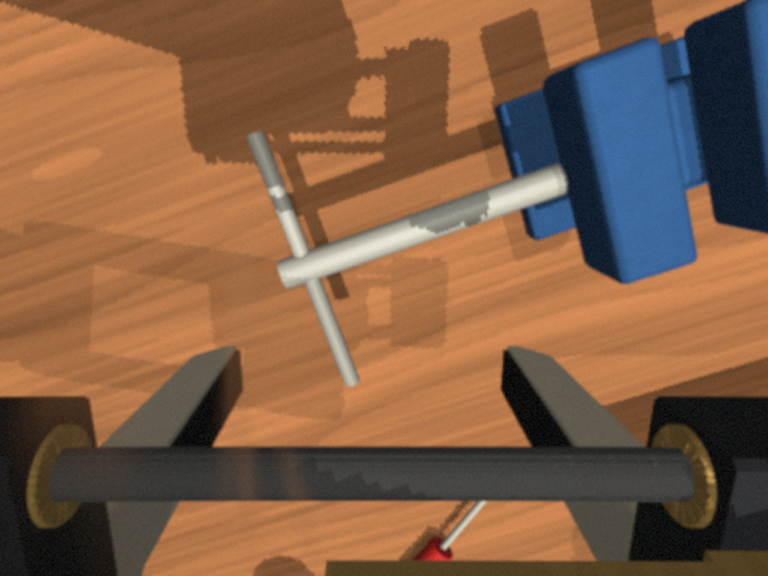

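Emit:
move_arm --plan '[{"hand":1,"tx":0.08,"ty":-0.12,"tz":0.05,"rx":0,"ry":0,"rz":-0.05},{"hand":1,"tx":0.16,"ty":-0.24,"tz":0.1,"rx":0,"ry":0,"rz":-0.1},{"hand":0.6,"tx":0.24,"ty":-0.36,"tz":0.15,"rx":0,"ry":0,"rz":-0.15},{"hand":0.4,"tx":0.32,"ty":-0.48,"tz":0.2,"rx":0,"ry":0,"rz":-0.2},{"hand":0.2,"tx":0.4,"ty":-0.6,"tz":0.25,"rx":0,"ry":0,"rz":-0.25},{"hand":0,"tx":0.48,"ty":-0.72,"tz":0.25,"rx":0,"ry":0,"rz":-0.3},{"hand":0,"tx":0.56,"ty":-0.84,"tz":0.25,"rx":0,"ry":0,"rz":-0.35},{"hand":0,"tx":0.6,"ty":-0.92,"tz":0.25,"rx":0,"ry":0,"rz":-0.39}]'

```text
time: 1.0
tcp_pos: [0.3329, 0.2873, 0.2982]
ee_rot: [0.869, 0.495, 0.0, 0.0]
contact_force: [0.1, 0.3, -0.4]
opening: 0.536
```

Emit:
move_arm --plan '[{"hand":0,"tx":0.08,"ty":-0.12,"tz":0,"rx":0,"ry":0,"rz":0},{"hand":0,"tx":0.16,"ty":-0.24,"tz":0,"rx":0,"ry":0,"rz":0},{"hand":0,"tx":0.24,"ty":-0.36,"tz":0,"rx":0,"ry":0,"rz":0},{"hand":0,"tx":0.32,"ty":-0.48,"tz":0,"rx":0,"ry":0,"rz":0},{"hand":0,"tx":0.4,"ty":-0.6,"tz":0,"rx":0,"ry":0,"rz":0},{"hand":0,"tx":0.48,"ty":-0.72,"tz":0,"rx":0,"ry":0,"rz":0},{"hand":0,"tx":0.56,"ty":-0.84,"tz":0,"rx":0,"ry":0,"rz":0},{"hand":0,"tx":0.58,"ty":-0.89,"tz":0,"rx":0,"ry":0,"rz":0}]'

```text
time: 1.8
tcp_pos: [0.4782, 0.0641, 0.2977]
ee_rot: [0.869, 0.495, -0.0, 0.0]
contact_force: [-0.0, 0.7, -0.8]
opening: 0.503
```

```bash
cat > snap.py <<'E'
from h import *
import json,sys
n=sys.argv[1]
s=r.get_state();print(s['time'],s['tcp_pos'].round(4),s['ee_rot'].round(4),round(s['opening'],3),s['contact_force'].round(2),s['joint_pos'].round(3))
f=r.grab_frame('wrist');save(n,f,sc=1.5)
json.dump({k:np.array(s[k]).tolist() for k in s},open(n+'.json','w'))
E
python3 snap.py w2
```

```text
1.8 [0.4782 0.0641 0.2977] [ 8.687e-01  4.953e-01 -2.000e-04  3.000e-04] 0.503 [-0.01  0.68 -0.83] [-9.800e-02  9.900e-02  1.580e+00 -1.000e-03  1.462e+00 -1.134e+00]
```

View pics/w2.png

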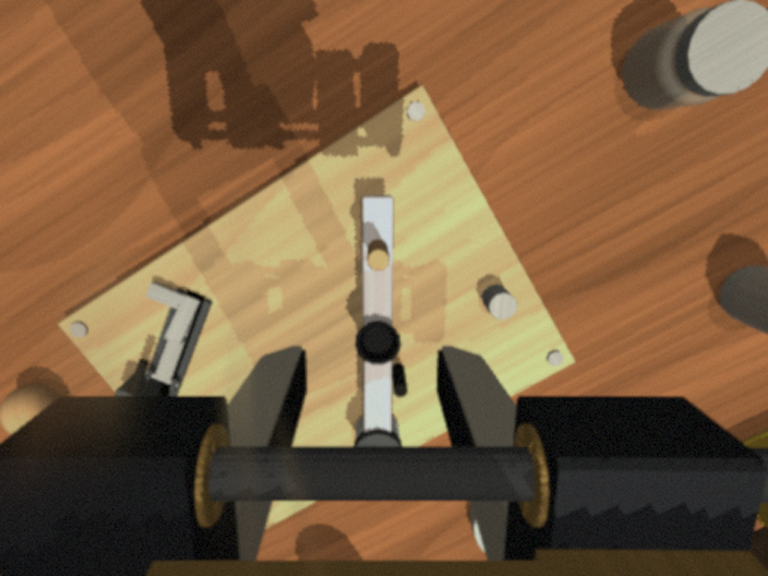

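```bash
python3 - <<'E'
from h import *
import json
s=json.load(open('w2.json'));W=cam('wrist',s)
p=lambda u,v:((u+.5)/1.5-.5,(v+.5)/1.5-.5)
print('pegtop',onz(W,p(377.5,258.5),.104),'cup',onz(W,p(378,340),.070),'tip',onz(W,p(377,197),.059),'piv',)
for n,q in(('c4',(421,86)),('c1',(574,361)),('c3',(59,324))): print(n,onz(W,p(*q),.018))
b=[ 0.53277002,-0.02697172 , 0.01783277]
for n,x,y,z in(('c4',-.14,.19,.018),('c1',.14,.19,.018),('c3',-.14,-.19,.018)):print(n,lw(b,(x,y),z))
print('yaw',2*np.arctan2(s['ee_rot'][1],s['ee_rot'][0]))
E
```

```text
pegtop [0.47742524 0.07041709 0.104     ] cup [0.54136317 0.03376052 0.07      ] tip [0.44455771 0.08991879 0.059     ] piv
c4 [0.39104085 0.16236701 0.018     ]
c1 [0.66857084 0.16881834 0.018     ]
c3 [ 0.39970646 -0.21418618  0.018     ]
c4 [0.38940423 0.16050161 0.018     ]
c1 [0.66935971 0.16549453 0.018     ]
c3 [ 0.39618033 -0.21943797  0.018     ]
yaw 1.0364026013038121
```

Emit:
move_arm --plan '[{"hand":0,"tx":0,"ty":0.01,"tz":-0.14,"rx":0,"ry":0,"rz":0},{"hand":0,"tx":0,"ty":0.01,"tz":-0.28,"rx":0,"ry":0,"rz":0},{"hand":0,"tx":0,"ty":0.01,"tz":-0.42,"rx":0,"ry":0,"rz":0},{"hand":0,"tx":0,"ty":0.01,"tz":-0.54,"rx":0,"ry":0,"rz":0},{"hand":0,"tx":0,"ty":0.01,"tz":-0.66,"rx":0,"ry":0,"rz":0},{"hand":0,"tx":0,"ty":0.01,"tz":-0.74,"rx":0,"ry":0,"rz":0},{"hand":0,"tx":0,"ty":0.01,"tz":-0.8,"rx":0,"ry":0,"rz":0},{"hand":0,"tx":0,"ty":0.01,"tz":-0.84,"rx":0,"ry":0,"rz":0}]'

```text
time: 2.65
tcp_pos: [0.4754, 0.0703, 0.0871]
ee_rot: [0.868, 0.497, -0.001, -0.001]
contact_force: [0.5, -0.7, -0.0]
opening: 0.499
```

```bash
python3 snap.py w3
```

```text
2.65 [0.4754 0.0703 0.0871] [ 8.679e-01  4.968e-01 -8.000e-04 -8.000e-04] 0.499 [ 0.51 -0.66 -0.05] [-0.086  0.296  1.893  0.     0.955 -1.126]
```

View pics/w3.png

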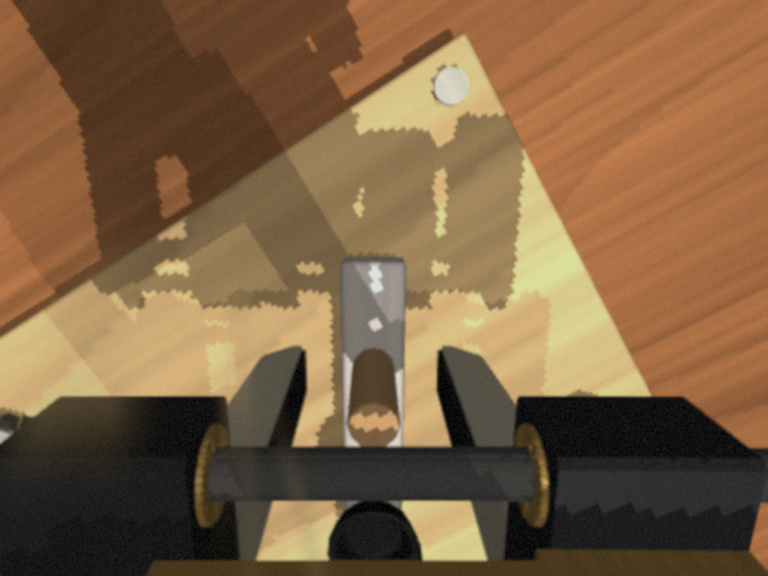

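```bash
python3 - <<'E'
from h import *
import json
s=json.load(open('w3.json'));W=cam('wrist',s)
p=lambda u,v:((u+.5)/1.5-.5,(v+.5)/1.5-.5)
print('tcp px',proj(W,s['tcp_pos'])*1.5)
print('pegtop',onz(W,p(374,423),.104),'pegbase',onz(W,p(374.5,366),.059),'tip',onz(W,p(374,258),.059))
print(r.get_state()['tcp_pos'],r.get_state()['contact_force'])
E
```

```text
tcp px [[368.75918957 391.91780624]]
pegtop [0.477404   0.07086013 0.104     ] pegbase [0.47909697 0.07037076 0.059     ] tip [0.44262209 0.09152273 0.059     ]
[0.47493065 0.07012059 0.08615509] [-0.932432   -0.19828636 -1.34170504]
```

Emit:
move_arm --squeeze 40 --plan '[{"hand":-0.3,"tx":0.01,"ty":0,"tz":0,"rx":0,"ry":0,"rz":0},{"hand":-0.6,"tx":0.01,"ty":0,"tz":0,"rx":0,"ry":0,"rz":0},{"hand":-1,"tx":0.01,"ty":0,"tz":0,"rx":0,"ry":0,"rz":0},{"hand":-1,"tx":0.01,"ty":0,"tz":0,"rx":0,"ry":0,"rz":0},{"hand":-1,"tx":0.01,"ty":0,"tz":0,"rx":0,"ry":0,"rz":0},{"hand":-1,"tx":0.01,"ty":0,"tz":0,"rx":0,"ry":0,"rz":0},{"hand":-1,"tx":0.01,"ty":0,"tz":0,"rx":0,"ry":0,"rz":0},{"hand":-1,"tx":0.01,"ty":0,"tz":0,"rx":0,"ry":0,"rz":0}]'

```text
time: 3.5
tcp_pos: [0.4794, 0.0688, 0.0887]
ee_rot: [0.868, 0.496, 0.0, 0.0]
contact_force: [-2.6, -2.4, 6.0]
opening: 0.162
```

```bash
python3 snap.py w4
```

```text
3.5 [0.4794 0.0688 0.0887] [8.681e-01 4.964e-01 1.000e-04 4.000e-04] 0.162 [-2.64 -2.44  5.97] [-8.800e-02  2.990e-01  1.884e+00 -1.000e-03  9.580e-01 -1.127e+00]
```

View pics/w4.png

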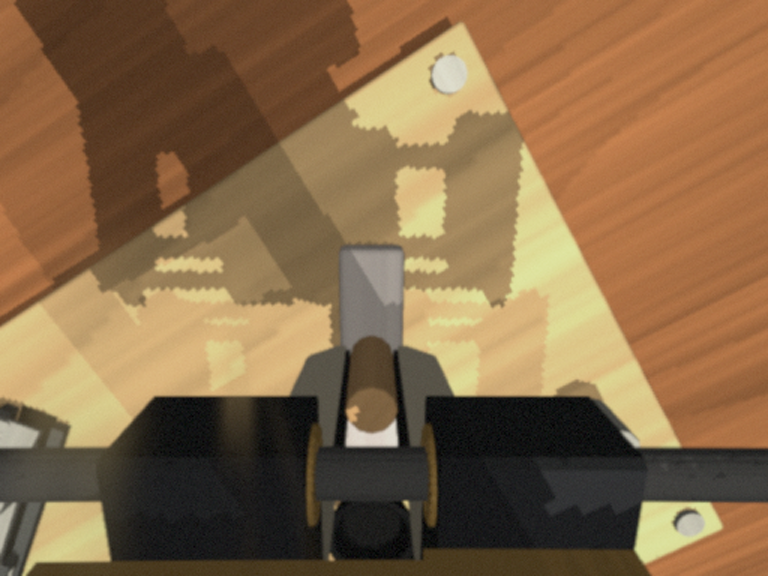

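```bash
cat > arc.py <<'E'
import numpy as np,sys
# arc.py cx cy px py dq1 ... : cmd pos px,py about pivot
cx,cy,px,py=map(float,sys.argv[1:5])
v=np.array([px-cx,py-cy]);print('r',np.hypot(*v),'ang',np.arctan2(v[1],v[0])%6.283)
for d in map(float,sys.argv[5:]):
    c,s=np.cos(d),np.sin(d);w=np.array([c*v[0]-s*v[1],s*v[0]+c*v[1]])-v
    print(d,(w/.25).round(4),round(d/.5,3))
E
python3 arc.py .6325 -.0205 .4795 .069 .04 .08 .12 .16 .20 .24 .28 .32
```

```text
r 0.17725476016175135 ang 2.6122999316544755
0.04 [-0.0138 -0.0248] 0.08
0.08 [-0.0267 -0.0501] 0.16
0.12 [-0.0385 -0.0758] 0.24
0.16 [-0.0492 -0.1021] 0.32
0.2 [-0.0589 -0.1287] 0.4
0.24 [-0.0676 -0.1557] 0.48
0.28 [-0.0751 -0.1831] 0.56
0.32 [-0.0815 -0.2107] 0.64
```

Emit:
move_arm --squeeze 30 --plan '[{"hand":-1,"tx":-0.0138,"ty":-0.0248,"tz":0,"rx":0,"ry":0,"rz":0.08},{"hand":-1,"tx":-0.0267,"ty":-0.05,"tz":0,"rx":0,"ry":0,"rz":0.16},{"hand":-1,"tx":-0.0385,"ty":-0.0758,"tz":0,"rx":0,"ry":0,"rz":0.24},{"hand":-1,"tx":-0.049,"ty":-0.102,"tz":0,"rx":0,"ry":0,"rz":0.32},{"hand":-1,"tx":-0.059,"ty":-0.1287,"tz":0,"rx":0,"ry":0,"rz":0.4},{"hand":-1,"tx":-0.0676,"ty":-0.1557,"tz":0,"rx":0,"ry":0,"rz":0.48},{"hand":-1,"tx":-0.075,"ty":-0.183,"tz":0,"rx":0,"ry":0,"rz":0.56},{"hand":-1,"tx":-0.08,"ty":-0.21,"tz":0,"rx":0,"ry":0,"rz":0.64}]'

```text
time: 4.35
tcp_pos: [0.4592, 0.0176, 0.0887]
ee_rot: [0.778, 0.629, 0.001, -0.001]
contact_force: [-1.8, 5.4, 8.0]
opening: 0.163
```

```bash
cat > f.py <<'E'
from h import *
s=r.get_state();c=np.array([.6325,-.0205]);v=s['tcp_pos'][:2]-c
a=np.arctan2(v[1],v[0])%(2*np.pi);rh=v/np.hypot(*v);th=np.array([-rh[1],rh[0]]);F=s['contact_force']
yaw=2*np.arctan2(s['ee_rot'][1],s['ee_rot'][0])%np.pi
print(s['time'],s['tcp_pos'].round(4),'r',np.hypot(*v).round(4),'ang',a.round(4),'yaw',yaw.round(4),'Frad',(F[:2]@rh).round(2),'Ftan(pull=-)',(F[:2]@th).round(2),'Fz',F[2].round(2),'open',round(s['opening'],3),'v',np.abs(s['joint_velocities']).max().round(3))
E
python3 f.py; python3 snap.py w5
```

```text
4.35 [0.4592 0.0176 0.0887] r 0.1774 ang 2.9252 yaw 1.3597 Frad 2.88 Ftan(pull=-) -4.89 Fz 8.0 open 0.163 v 0.548
4.35 [0.4592 0.0176 0.0887] [ 7.777e-01  6.287e-01  9.000e-04 -7.000e-04] 0.163 [-1.77  5.4   8.  ] [-0.207  0.26   1.942  0.003  0.94  -1.568]
```

View pics/w5.png

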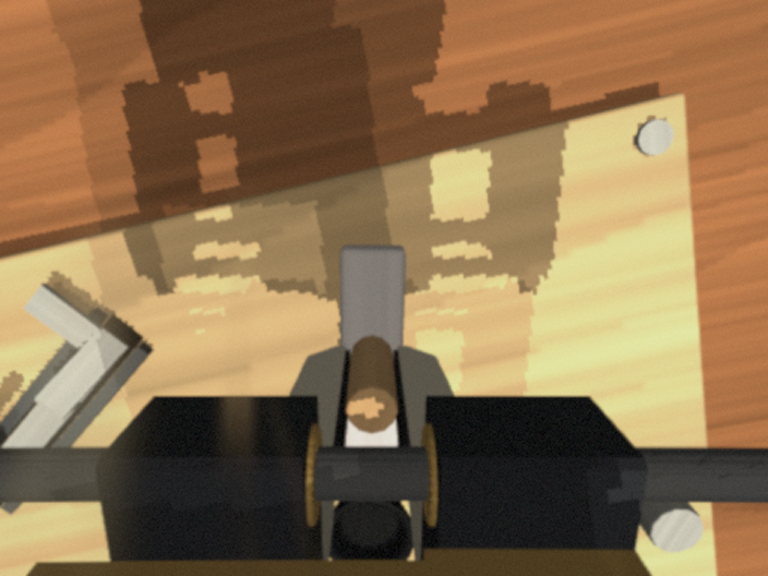

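```bash
python3 arc.py .6325 -.0205 .4595 .0165 .04 .08 .12 .16 .20 .24 .28 .32
```

```text
r 0.17691240770505606 ang 2.9308941091345346
0.04 [-0.0054 -0.0278] 0.08
0.08 [-0.0096 -0.0558] 0.16
0.12 [-0.0127 -0.0839] 0.24
0.16 [-0.0147 -0.1121] 0.32
0.2 [-0.0156 -0.1404] 0.4
0.24 [-0.0153 -0.1687] 0.48
0.28 [-0.014 -0.197] 0.56
0.32 [-0.0114 -0.2252] 0.64
```

Emit:
move_arm --plan '[{"hand":-1,"tx":-0.0054,"ty":-0.0278,"tz":0.002,"rx":0,"ry":0,"rz":0.08},{"hand":-1,"tx":-0.0096,"ty":-0.0558,"tz":0.002,"rx":0,"ry":0,"rz":0.16},{"hand":-1,"tx":-0.0127,"ty":-0.084,"tz":0.002,"rx":0,"ry":0,"rz":0.24},{"hand":-1,"tx":-0.0147,"ty":-0.112,"tz":0.002,"rx":0,"ry":0,"rz":0.32},{"hand":-1,"tx":-0.0156,"ty":-0.14,"tz":0.002,"rx":0,"ry":0,"rz":0.4},{"hand":-1,"tx":-0.0153,"ty":-0.169,"tz":0.002,"rx":0,"ry":0,"rz":0.48},{"hand":-1,"tx":-0.014,"ty":-0.197,"tz":0.002,"rx":0,"ry":0,"rz":0.56},{"hand":-1,"tx":-0.0115,"ty":-0.225,"tz":0.002,"rx":0,"ry":0,"rz":0.64}]'

```text
time: 5.2
tcp_pos: [0.4556, -0.0384, 0.0887]
ee_rot: [0.668, 0.745, 0.001, -0.001]
contact_force: [-2.0, 5.6, 7.0]
opening: 0.164
```

```bash
python3 f.py; python3 snap.py w6; python3 arc.py .6325 -.0205 .4566 -.0397 .03 .06 .09 .12 .15 .18 .21 .24
```

```text
5.2 [ 0.4556 -0.0384  0.0887] r 0.1778 ang 3.2422 yaw 1.6797 Frad 1.39 Ftan(pull=-) -5.74 Fz 6.97 open 0.164 v 0.54
5.2 [ 0.4556 -0.0384  0.0887] [ 6.676e-01  7.446e-01  6.000e-04 -1.400e-03] 0.164 [-1.96  5.57  6.97] [-0.331  0.257  1.945  0.003  0.942 -2.012]
r 0.17694476539304568 ang 3.2501298511564047
0.03 [ 0.0026 -0.0211] 0.06
0.06 [ 0.0059 -0.0421] 0.12
0.09 [ 0.0098 -0.0629] 0.18
0.12 [ 0.0143 -0.0837] 0.24
0.15 [ 0.0194 -0.1043] 0.3
0.18 [ 0.0251 -0.1247] 0.36
0.21 [ 0.0315 -0.145 ] 0.42
0.24 [ 0.0384 -0.165 ] 0.48
```

View pics/w6.png

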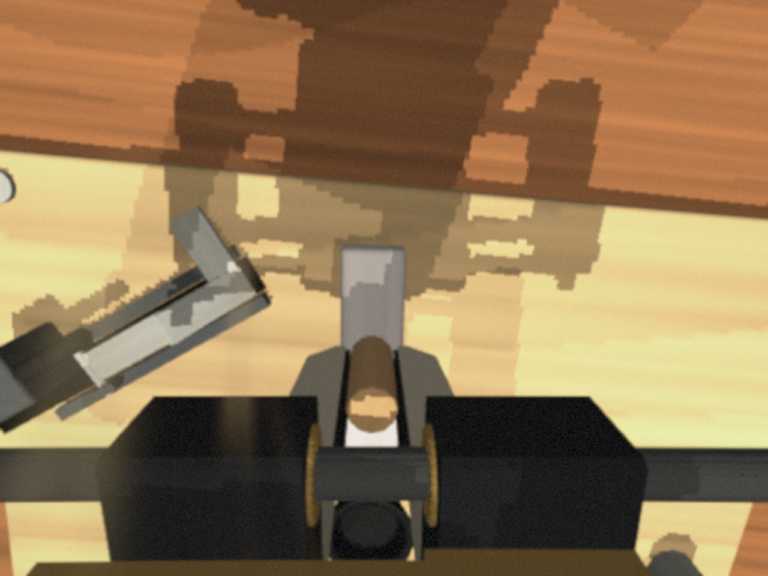

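Emit:
move_arm --plan '[{"hand":-1,"tx":0.0026,"ty":-0.021,"tz":0.002,"rx":0,"ry":0,"rz":0.06},{"hand":-1,"tx":0.006,"ty":-0.042,"tz":0.002,"rx":0,"ry":0,"rz":0.12},{"hand":-1,"tx":0.01,"ty":-0.063,"tz":0.002,"rx":0,"ry":0,"rz":0.18},{"hand":-1,"tx":0.0143,"ty":-0.0837,"tz":0.002,"rx":0,"ry":0,"rz":0.24},{"hand":-1,"tx":0.0194,"ty":-0.1043,"tz":0.002,"rx":0,"ry":0,"rz":0.3},{"hand":-1,"tx":0.025,"ty":-0.1247,"tz":0.002,"rx":0,"ry":0,"rz":0.36},{"hand":-1,"tx":0.0315,"ty":-0.145,"tz":0.002,"rx":0,"ry":0,"rz":0.42},{"hand":-1,"tx":0.0384,"ty":-0.165,"tz":0.002,"rx":0,"ry":0,"rz":0.48}]'

```text
time: 6.05
tcp_pos: [0.4643, -0.0792, 0.0887]
ee_rot: [0.574, 0.819, 0.0, -0.002]
contact_force: [-4.3, 6.3, 5.5]
opening: 0.166
```

```bash
python3 f.py; python3 snap.py w7; python3 arc.py .6325 -.0205 .4662 -.081 .01 .02 .03 .04 .05 .06 .07 .08
```

```text
6.05 [ 0.4643 -0.0792  0.0887] r 0.1782 ang 3.4773 yaw 1.9194 Frad 2.03 Ftan(pull=-) -7.39 Fz 5.48 open 0.166 v 0.382
6.05 [ 0.4643 -0.0792  0.0887] [ 5.738e-01  8.190e-01  4.000e-04 -2.400e-03] 0.166 [-4.35  6.31  5.48] [-4.080e-01  2.800e-01  1.911e+00  2.000e-03  9.550e-01 -2.329e+00]
r 0.1769631034990062 ang 3.4903231865691646
0.01 [ 0.0025 -0.0066] 0.02
0.02 [ 0.005  -0.0133] 0.04
0.03 [ 0.0076 -0.0198] 0.06
0.04 [ 0.0102 -0.0264] 0.08
0.05 [ 0.0129 -0.0329] 0.1
0.06 [ 0.0157 -0.0395] 0.12
0.07 [ 0.0186 -0.0459] 0.14
0.08 [ 0.0215 -0.0524] 0.16
```

View pics/w7.png

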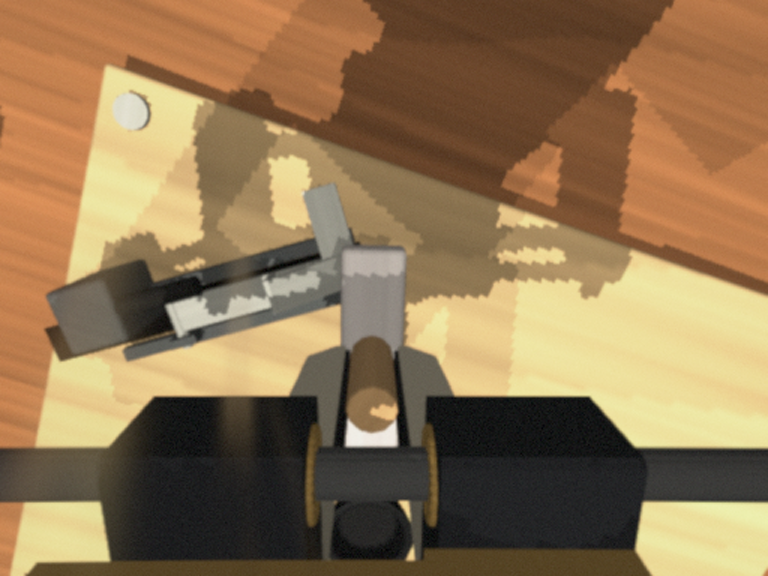

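Emit:
move_arm --plan '[{"hand":-1,"tx":0.0025,"ty":-0.0066,"tz":0.002,"rx":0,"ry":0,"rz":0.02},{"hand":-1,"tx":0.005,"ty":-0.0133,"tz":0.002,"rx":0,"ry":0,"rz":0.04},{"hand":-1,"tx":0.0076,"ty":-0.0198,"tz":0.002,"rx":0,"ry":0,"rz":0.06},{"hand":-1,"tx":0.0102,"ty":-0.0264,"tz":0.002,"rx":0,"ry":0,"rz":0.08},{"hand":-1,"tx":0.013,"ty":-0.033,"tz":0.002,"rx":0,"ry":0,"rz":0.1},{"hand":-1,"tx":0.0157,"ty":-0.0395,"tz":0.002,"rx":0,"ry":0,"rz":0.12},{"hand":-1,"tx":0.0186,"ty":-0.046,"tz":0.002,"rx":0,"ry":0,"rz":0.14},{"hand":-1,"tx":0.0215,"ty":-0.0524,"tz":0.002,"rx":0,"ry":0,"rz":0.16}]'

```text
time: 6.9
tcp_pos: [0.4691, -0.0919, 0.0888]
ee_rot: [0.541, 0.841, 0.0, -0.003]
contact_force: [-5.3, 5.1, 2.4]
opening: 0.166
```

```bash
python3 f.py; python3 arc.py .6325 -.0205 .4716 -.0941 .01 .02 .03 .04 .05 .06 .07 .08
```

```text
6.9 [ 0.4691 -0.0919  0.0888] r 0.1783 ang 3.5536 yaw 1.9986 Frad 2.78 Ftan(pull=-) -6.8 Fz 2.4 open 0.166 v 0.124
r 0.17693436636221913 ang 3.570420353511472
0.01 [ 0.003  -0.0064] 0.02
0.02 [ 0.006  -0.0128] 0.04
0.03 [ 0.0091 -0.0192] 0.06
0.04 [ 0.0123 -0.0255] 0.08
0.05 [ 0.0155 -0.0318] 0.1
0.06 [ 0.0188 -0.0381] 0.12
0.07 [ 0.0222 -0.0443] 0.14
0.08 [ 0.0256 -0.0505] 0.16
```

Emit:
move_arm --plan '[{"hand":-1,"tx":0.003,"ty":-0.0064,"tz":0,"rx":0,"ry":0,"rz":0.02},{"hand":-1,"tx":0.006,"ty":-0.0128,"tz":0,"rx":0,"ry":0,"rz":0.04},{"hand":-1,"tx":0.009,"ty":-0.0192,"tz":0,"rx":0,"ry":0,"rz":0.06},{"hand":-1,"tx":0.0123,"ty":-0.0255,"tz":0,"rx":0,"ry":0,"rz":0.08},{"hand":-1,"tx":0.0155,"ty":-0.0318,"tz":0,"rx":0,"ry":0,"rz":0.1},{"hand":-1,"tx":0.019,"ty":-0.038,"tz":0,"rx":0,"ry":0,"rz":0.12},{"hand":-1,"tx":0.0222,"ty":-0.0443,"tz":0,"rx":0,"ry":0,"rz":0.14},{"hand":-1,"tx":0.0256,"ty":-0.0505,"tz":0,"rx":0,"ry":0,"rz":0.16}]'

```text
time: 7.7
tcp_pos: [0.4749, -0.1039, 0.0887]
ee_rot: [0.507, 0.862, 0.001, -0.004]
contact_force: [-7.0, 7.9, 4.9]
opening: 0.164
```

```bash
python3 f.py;python3 snap.py w8; python3 arc.py .6325 -.0205 .478 -.1067 .005 .01 .015 .02 .025 .03  .04
```

```text
7.7 [ 0.4749 -0.1039  0.0887] r 0.1783 ang 3.6284 yaw 2.0787 Frad 2.47 Ftan(pull=-) -10.29 Fz 4.92 open 0.164 v 0.121
7.7 [ 0.4749 -0.1039  0.0887] [ 5.068e-01  8.621e-01  7.000e-04 -3.800e-03] 0.164 [-6.99  7.94  4.92] [-0.447  0.305  1.874  0.003  0.97  -2.527]
r 0.17692001017408968 ang 3.650317542479486
0.005 [ 0.0017 -0.0031] 0.01
0.01 [ 0.0035 -0.0062] 0.02
0.015 [ 0.0052 -0.0092] 0.03
0.02 [ 0.007  -0.0123] 0.04
0.025 [ 0.0088 -0.0153] 0.05
0.03 [ 0.0106 -0.0184] 0.06
0.04 [ 0.0143 -0.0244] 0.08
```

View pics/w8.png

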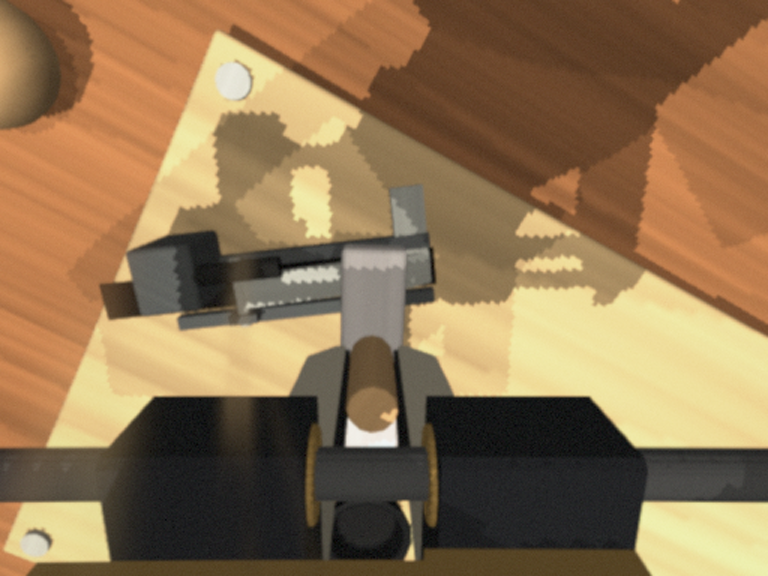

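Emit:
move_arm --plan '[{"hand":-1,"tx":0.0017,"ty":-0.003,"tz":0,"rx":0,"ry":0,"rz":0.01},{"hand":-1,"tx":0.0035,"ty":-0.006,"tz":0,"rx":0,"ry":0,"rz":0.02},{"hand":-1,"tx":0.0052,"ty":-0.0092,"tz":0,"rx":0,"ry":0,"rz":0.03},{"hand":-1,"tx":0.007,"ty":-0.0123,"tz":0,"rx":0,"ry":0,"rz":0.04},{"hand":-1,"tx":0.0088,"ty":-0.0153,"tz":0,"rx":0,"ry":0,"rz":0.05},{"hand":-1,"tx":0.0106,"ty":-0.0184,"tz":0,"rx":0,"ry":0,"rz":0.06},{"hand":-1,"tx":0.0106,"ty":-0.0184,"tz":0,"rx":0,"ry":0,"rz":0.06},{"hand":-1,"tx":0.0106,"ty":-0.0184,"tz":0,"rx":0,"ry":0,"rz":0.06}]'

```text
time: 8.55
tcp_pos: [0.4774, -0.1086, 0.0888]
ee_rot: [0.494, 0.87, 0.001, -0.004]
contact_force: [-6.2, 5.8, 6.0]
opening: 0.163
```

```bash
python3 f.py;python3 snap.py w9; python3 arc.py .6325 -.0205 .48065 -.1113 .005 .01 .015 .02 .025 .03  .04
```

```text
8.55 [ 0.4774 -0.1086  0.0888] r 0.1784 ang 3.6584 yaw 2.1086 Frad 2.48 Ftan(pull=-) -8.13 Fz 6.02 open 0.163 v 0.003
8.55 [ 0.4774 -0.1086  0.0888] [ 4.938e-01  8.696e-01  6.000e-04 -3.800e-03] 0.163 [-6.18  5.85  6.02] [-4.530e-01  3.110e-01  1.865e+00  2.000e-03  9.730e-01 -2.563e+00]
r 0.17692671505456709 ang 3.680324400275804
0.005 [ 0.0018 -0.003 ] 0.01
0.01 [ 0.0037 -0.0061] 0.02
0.015 [ 0.0055 -0.0091] 0.03
0.02 [ 0.0074 -0.0121] 0.04
0.025 [ 0.0093 -0.0151] 0.05
0.03 [ 0.0112 -0.0181] 0.06
0.04 [ 0.015 -0.024] 0.08
```

Emit:
move_arm --plan '[{"hand":-1,"tx":0.0018,"ty":-0.003,"tz":0,"rx":0,"ry":0,"rz":0.01},{"hand":-1,"tx":0.0037,"ty":-0.006,"tz":0,"rx":0,"ry":0,"rz":0.02},{"hand":-1,"tx":0.0055,"ty":-0.009,"tz":0,"rx":0,"ry":0,"rz":0.03},{"hand":-1,"tx":0.0074,"ty":-0.012,"tz":0,"rx":0,"ry":0,"rz":0.04},{"hand":-1,"tx":0.0074,"ty":-0.012,"tz":0,"rx":0,"ry":0,"rz":0.04},{"hand":-1,"tx":0.0074,"ty":-0.012,"tz":0,"rx":0,"ry":0,"rz":0.04},{"hand":-1,"tx":0.0074,"ty":-0.012,"tz":0,"rx":0,"ry":0,"rz":0.04},{"hand":-1,"tx":0.0074,"ty":-0.012,"tz":0,"rx":0,"ry":0,"rz":0.04}]'

```text
time: 9.4
tcp_pos: [0.4795, -0.1121, 0.0888]
ee_rot: [0.485, 0.874, 0.0, -0.003]
contact_force: [-6.8, 4.5, 4.3]
opening: 0.167
```

```bash
python3 f.py;python3 snap.py w10;python3 f.py; python3 arc.py .6325 -.0205 .4825 -.1143 .005 .01 .015 .02 .025 .03  .04
```

```text
9.4 [ 0.4795 -0.1121  0.0888] r 0.1783 ang 3.6812 yaw 2.1287 Frad 3.56 Ftan(pull=-) -7.34 Fz 4.28 open 0.167 v 0.002
9.4 [ 0.4795 -0.1121  0.0888] [ 4.851e-01  8.745e-01  3.000e-04 -3.400e-03] 0.167 [-6.83  4.47  4.28] [-4.570e-01  3.150e-01  1.859e+00  1.000e-03  9.740e-01 -2.587e+00]
9.45 [ 0.4795 -0.1121  0.0888] r 0.1784 ang 3.6811 yaw 2.1288 Frad 3.56 Ftan(pull=-) -7.23 Fz 4.13 open 0.166 v 0.002
r 0.176913651253938 ang 3.7002463262189234
0.005 [ 0.0019 -0.003 ] 0.01
0.01 [ 0.0038 -0.006 ] 0.02
0.015 [ 0.0057 -0.009 ] 0.03
0.02 [ 0.0076 -0.0119] 0.04
0.025 [ 0.0096 -0.0149] 0.05
0.03 [ 0.0115 -0.0178] 0.06
0.04 [ 0.0155 -0.0237] 0.08
```

View pics/w10.png

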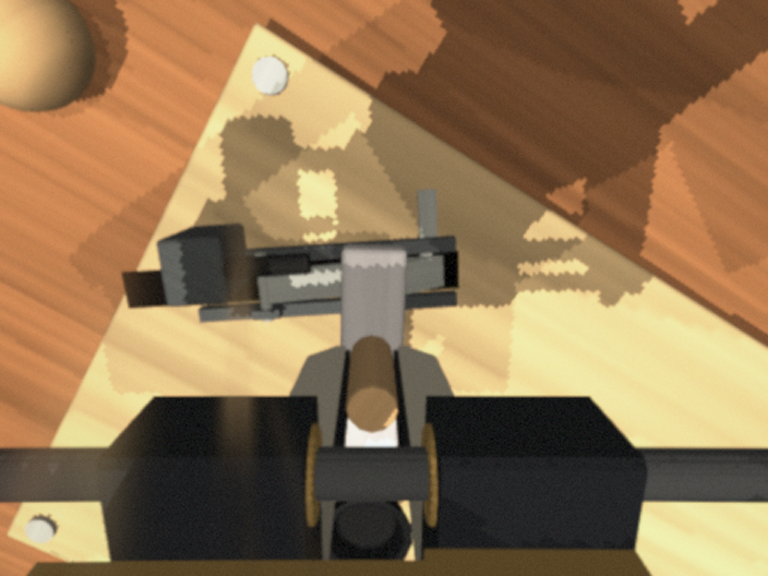

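Emit:
move_arm --plan '[{"hand":-1,"tx":0.0019,"ty":-0.003,"tz":0,"rx":0,"ry":0,"rz":0.01},{"hand":-1,"tx":0.0038,"ty":-0.006,"tz":0,"rx":0,"ry":0,"rz":0.02},{"hand":-1,"tx":0.0057,"ty":-0.009,"tz":0,"rx":0,"ry":0,"rz":0.03},{"hand":-1,"tx":0.0076,"ty":-0.012,"tz":0,"rx":0,"ry":0,"rz":0.04},{"hand":-1,"tx":0.0076,"ty":-0.012,"tz":0,"rx":0,"ry":0,"rz":0.04},{"hand":-1,"tx":0.0076,"ty":-0.012,"tz":0,"rx":0,"ry":0,"rz":0.04},{"hand":-1,"tx":0.0076,"ty":-0.012,"tz":0,"rx":0,"ry":0,"rz":0.04},{"hand":-1,"tx":0.0076,"ty":-0.012,"tz":0,"rx":0,"ry":0,"rz":0.04}]'

```text
time: 10.25
tcp_pos: [0.4823, -0.1167, 0.0888]
ee_rot: [0.476, 0.879, -0.0, -0.002]
contact_force: [-4.7, -1.0, -0.3]
opening: 0.17
```

```bash
python3 f.py;python3 snap.py w11;python3 f.py; python3 arc.py .6325 -.0205 .4844 -.1173 .005 .01 .015 .02 .025 .03  .04
```

```text
10.25 [ 0.4823 -0.1167  0.0888] r 0.1784 ang 3.7111 yaw 2.1491 Frad 4.51 Ftan(pull=-) -1.7 Fz -0.3 open 0.17 v 0.001
10.25 [ 0.4823 -0.1167  0.0888] [ 4.761e-01  8.794e-01 -4.000e-04 -2.000e-03] 0.17 [-4.72 -1.   -0.3 ] [-4.620e-01  3.190e-01  1.852e+00 -1.000e-03  9.740e-01 -2.611e+00]
10.3 [ 0.4823 -0.1167  0.0888] r 0.1784 ang 3.711 yaw 2.1491 Frad 4.33 Ftan(pull=-) -2.61 Fz -0.15 open 0.166 v 0.002
r 0.17692894053828498 ang 3.720317866279747
0.005 [ 0.0019 -0.003 ] 0.01
0.01 [ 0.0039 -0.0059] 0.02
0.015 [ 0.0059 -0.0088] 0.03
0.02 [ 0.0079 -0.0118] 0.04
0.025 [ 0.0099 -0.0147] 0.05
0.03 [ 0.0119 -0.0176] 0.06
0.04 [ 0.016  -0.0234] 0.08
```

View pics/w11.png

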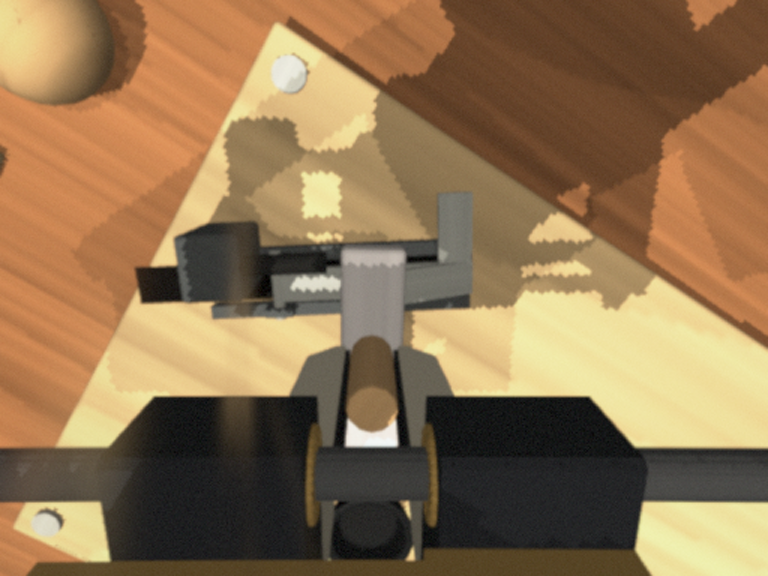

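Emit:
move_arm --plan '[{"hand":-1,"tx":0.0019,"ty":-0.003,"tz":0,"rx":0,"ry":0,"rz":0.01},{"hand":-1,"tx":0.0039,"ty":-0.006,"tz":0,"rx":0,"ry":0,"rz":0.02},{"hand":-1,"tx":0.0059,"ty":-0.0088,"tz":0,"rx":0,"ry":0,"rz":0.03},{"hand":-1,"tx":0.0059,"ty":-0.0088,"tz":0,"rx":0,"ry":0,"rz":0.03},{"hand":-1,"tx":0.0059,"ty":-0.0088,"tz":0,"rx":0,"ry":0,"rz":0.03},{"hand":-1,"tx":0.0059,"ty":-0.0088,"tz":0,"rx":0,"ry":0,"rz":0.03},{"hand":-1,"tx":0.0059,"ty":-0.0088,"tz":0,"rx":0,"ry":0,"rz":0.03},{"hand":-1,"tx":0.0059,"ty":-0.0088,"tz":0,"rx":0,"ry":0,"rz":0.03}]'

```text
time: 11.1
tcp_pos: [0.4826, -0.1172, 0.0887]
ee_rot: [0.47, 0.883, 0.0, -0.004]
contact_force: [-7.6, 4.8, 4.1]
opening: 0.164
```

```bash
python3 f.py;python3 snap.py w12;python3 f.py
```

```text
11.1 [ 0.4826 -0.1172  0.0887] r 0.1784 ang 3.7146 yaw 2.1637 Frad 3.82 Ftan(pull=-) -8.14 Fz 4.07 open 0.164 v 0.003
11.1 [ 0.4826 -0.1172  0.0887] [ 4.697e-01  8.828e-01  3.000e-04 -3.700e-03] 0.164 [-7.62  4.77  4.07] [-4.640e-01  3.220e-01  1.849e+00  1.000e-03  9.780e-01 -2.628e+00]
11.15 [ 0.4826 -0.1173  0.0887] r 0.1784 ang 3.7149 yaw 2.1637 Frad 4.71 Ftan(pull=-) -8.56 Fz 3.8 open 0.164 v 0.003
```

View pics/w12.png

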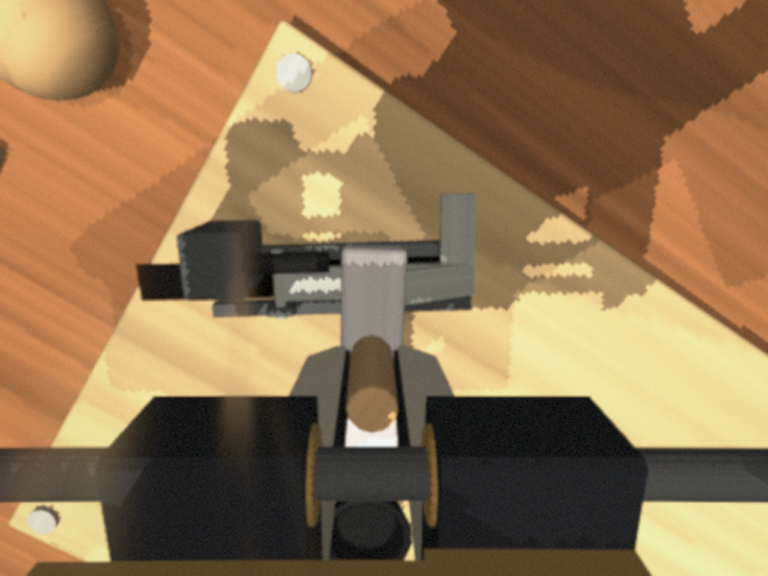

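```bash
python3 arc.py .6325 -.0205 .48588 -.1195 .005 .01 
```

```text
r 0.1769136071646271 ang 3.735304592121523
0.005 [ 0.002  -0.0029] 0.01
0.01 [ 0.004  -0.0058] 0.02
```

Emit:
move_arm --plan '[{"hand":-1,"tx":0.001,"ty":-0.0015,"tz":0,"rx":0,"ry":0,"rz":0.005},{"hand":-1,"tx":0.002,"ty":-0.003,"tz":0,"rx":0,"ry":0,"rz":0.01},{"hand":-1,"tx":0.003,"ty":-0.0044,"tz":0,"rx":0,"ry":0,"rz":0.015},{"hand":-1,"tx":0.004,"ty":-0.0058,"tz":0,"rx":0,"ry":0,"rz":0.02},{"hand":-1,"tx":0.004,"ty":-0.0058,"tz":0,"rx":0,"ry":0,"rz":0.02},{"hand":-1,"tx":0.004,"ty":-0.0058,"tz":0,"rx":0,"ry":0,"rz":0.02},{"hand":-1,"tx":0.004,"ty":-0.0058,"tz":0,"rx":0,"ry":0,"rz":0.02},{"hand":-1,"tx":0.004,"ty":-0.0058,"tz":0,"rx":0,"ry":0,"rz":0.02}]'

```text
time: 11.95
tcp_pos: [0.4835, -0.1187, 0.0887]
ee_rot: [0.465, 0.885, 0.0, -0.004]
contact_force: [-7.5, 3.2, 4.5]
opening: 0.165
```

```bash
python3 f.py;python3 snap.py w13;python3 f.py
```

```text
11.95 [ 0.4835 -0.1187  0.0887] r 0.1784 ang 3.7245 yaw 2.1738 Frad 4.53 Ftan(pull=-) -6.78 Fz 4.5 open 0.165 v 0.001
11.95 [ 0.4835 -0.1187  0.0887] [ 4.652e-01  8.852e-01  3.000e-04 -3.700e-03] 0.165 [-7.52  3.16  4.5 ] [-4.660e-01  3.240e-01  1.846e+00  1.000e-03  9.800e-01 -2.640e+00]
12.0 [ 0.4835 -0.1187  0.0887] r 0.1784 ang 3.7246 yaw 2.1738 Frad 3.93 Ftan(pull=-) -7.53 Fz 5.05 open 0.164 v 0.002
```

View pics/w13.png

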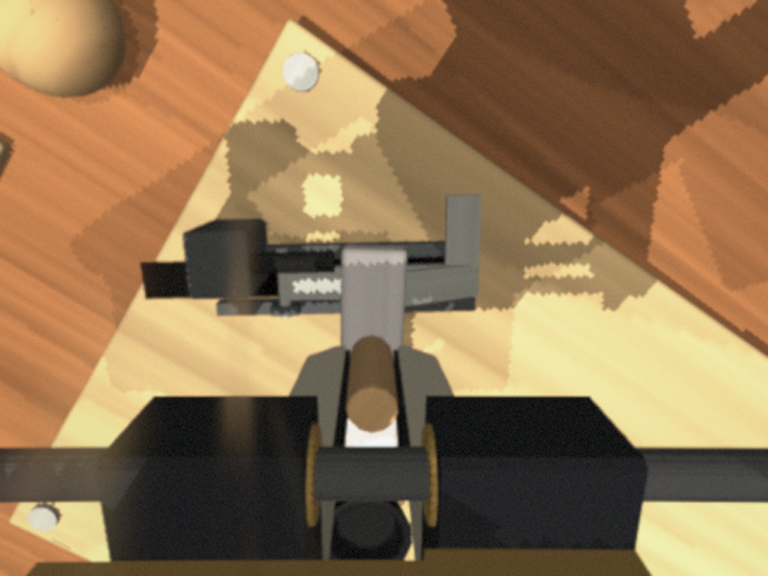

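```bash
python3 arc.py .6325 -.0205 .48688 -.12095 -.005 -.01 -.015 -.02 -.025 -.028
```

```text
r 0.17690502225770752 ang 3.745260980527101
-0.005 [-0.002   0.0029] -0.01
-0.01 [-0.004   0.0058] -0.02
-0.015 [-0.006   0.0088] -0.03
-0.02 [-0.0079  0.0117] -0.04
-0.025 [-0.0099  0.0147] -0.05
-0.028 [-0.011   0.0165] -0.056
```

Emit:
move_arm --plan '[{"hand":-1,"tx":-0.002,"ty":0.003,"tz":0,"rx":0,"ry":0,"rz":-0.01},{"hand":-1,"tx":-0.004,"ty":0.006,"tz":0,"rx":0,"ry":0,"rz":-0.02},{"hand":-1,"tx":-0.006,"ty":0.0088,"tz":0,"rx":0,"ry":0,"rz":-0.03},{"hand":-1,"tx":-0.0079,"ty":0.0117,"tz":0,"rx":0,"ry":0,"rz":-0.04},{"hand":-1,"tx":-0.0099,"ty":0.0147,"tz":0,"rx":0,"ry":0,"rz":-0.05},{"hand":-1,"tx":-0.0107,"ty":0.016,"tz":0,"rx":0,"ry":0,"rz":-0.055},{"hand":-1,"tx":-0.0107,"ty":0.016,"tz":0,"rx":0,"ry":0,"rz":-0.055},{"hand":-1,"tx":-0.0107,"ty":0.016,"tz":0,"rx":0,"ry":0,"rz":-0.055}]'

```text
time: 12.8
tcp_pos: [0.4822, -0.1166, 0.0888]
ee_rot: [0.477, 0.879, -0.001, -0.002]
contact_force: [-4.3, -2.5, -2.1]
opening: 0.166
```

```bash
python3 f.py;python3 snap.py w14;python3 f.py
```

```text
12.8 [ 0.4822 -0.1166  0.0888] r 0.1784 ang 3.7106 yaw 2.1466 Frad 4.96 Ftan(pull=-) -0.17 Fz -2.13 open 0.166 v 0.001
12.8 [ 0.4822 -0.1166  0.0888] [ 4.772e-01  8.788e-01 -5.000e-04 -1.800e-03] 0.166 [-4.27 -2.53 -2.13] [-4.620e-01  3.190e-01  1.853e+00 -1.000e-03  9.740e-01 -2.608e+00]
12.85 [ 0.4822 -0.1166  0.0888] r 0.1784 ang 3.7107 yaw 2.1466 Frad 5.69 Ftan(pull=-) -1.21 Fz -0.69 open 0.169 v 0.001
```

View pics/w14.png

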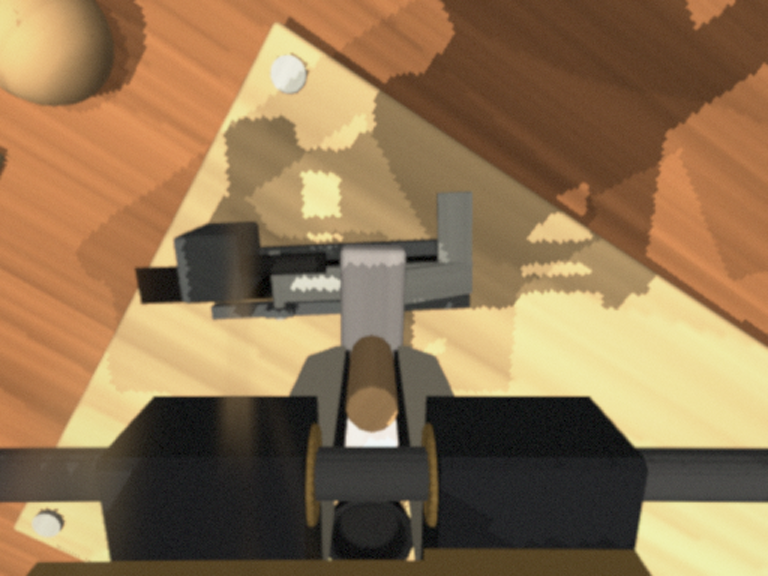

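Emit:
move_arm --squeeze 5 --plan '[{"hand":-1,"tx":0,"ty":0,"tz":0,"rx":0,"ry":0,"rz":0},{"hand":-1,"tx":0,"ty":0,"tz":0,"rx":0,"ry":0,"rz":0},{"hand":-1,"tx":0,"ty":0,"tz":0,"rx":0,"ry":0,"rz":0},{"hand":-1,"tx":0,"ty":0,"tz":0,"rx":0,"ry":0,"rz":0},{"hand":-0.6,"tx":0,"ty":0,"tz":0,"rx":0,"ry":0,"rz":0},{"hand":-0.5,"tx":0,"ty":0,"tz":0,"rx":0,"ry":0,"rz":0},{"hand":-0.3,"tx":0,"ty":0,"tz":0,"rx":0,"ry":0,"rz":0},{"hand":-0.2,"tx":0,"ty":0,"tz":0,"rx":0,"ry":0,"rz":0}]'

```text
time: 13.65
tcp_pos: [0.4845, -0.117, 0.0899]
ee_rot: [0.477, 0.879, 0.0, 0.001]
contact_force: [0.1, 0.2, 0.3]
opening: 0.371
```

```bash
python3 f.py;python3 snap.py w15;python3 f.py
```

```text
13.65 [ 0.4845 -0.117   0.0899] r 0.1766 ang 3.7193 yaw 2.1465 Frad -0.23 Ftan(pull=-) -0.14 Fz 0.26 open 0.371 v 0.004
13.65 [ 0.4845 -0.117   0.0899] [4.773e-01 8.788e-01 2.000e-04 6.000e-04] 0.371 [0.11 0.24 0.26] [-0.461  0.318  1.85   0.     0.972 -2.608]
13.7 [ 0.4844 -0.1169  0.0899] r 0.1767 ang 3.7188 yaw 2.1465 Frad -0.6 Ftan(pull=-) 0.35 Fz 0.29 open 0.386 v 0.003
```

View pics/w15.png

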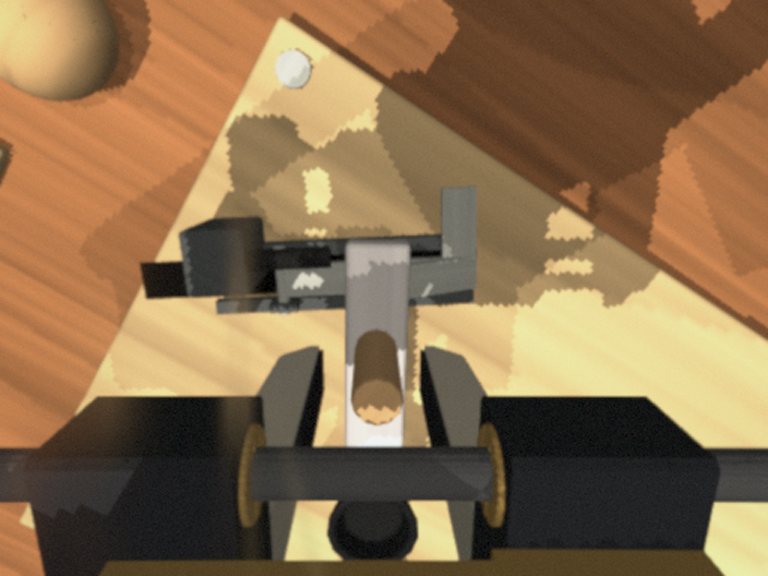

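Emit:
move_arm --plan '[{"hand":-0.2,"tx":0,"ty":0,"tz":0.03,"rx":0,"ry":0,"rz":0},{"hand":-0.2,"tx":0,"ty":0,"tz":0.08,"rx":0,"ry":0,"rz":0},{"hand":-0.2,"tx":0,"ty":0,"tz":0.16,"rx":0,"ry":0,"rz":0},{"hand":-0.2,"tx":0,"ty":0,"tz":0.26,"rx":0,"ry":0,"rz":0},{"hand":-0.2,"tx":0,"ty":0,"tz":0.38,"rx":0,"ry":0,"rz":0},{"hand":0,"tx":0,"ty":0,"tz":0.5,"rx":0,"ry":0,"rz":0},{"hand":0,"tx":0,"ty":0,"tz":0.6,"rx":0,"ry":0,"rz":0},{"hand":0,"tx":0,"ty":0,"tz":0.6,"rx":0,"ry":0,"rz":0}]'

```text
time: 14.5
tcp_pos: [0.4859, -0.1178, 0.2441]
ee_rot: [0.477, 0.879, 0.0, 0.004]
contact_force: [-0.8, -0.3, -0.4]
opening: 0.496
```

```bash
python3 snap.py w16; python3 - <<'E'
from h import *
f=r.grab_frame('top');save('top2',f,(195,160,375,260),4.4)
E
```

```text
14.5 [ 0.4859 -0.1178  0.2441] [4.772e-01 8.788e-01 2.000e-04 4.100e-03] 0.496 [-0.82 -0.25 -0.35] [-0.461  0.157  1.643  0.     1.333 -2.608]
```

View pics/w16.png

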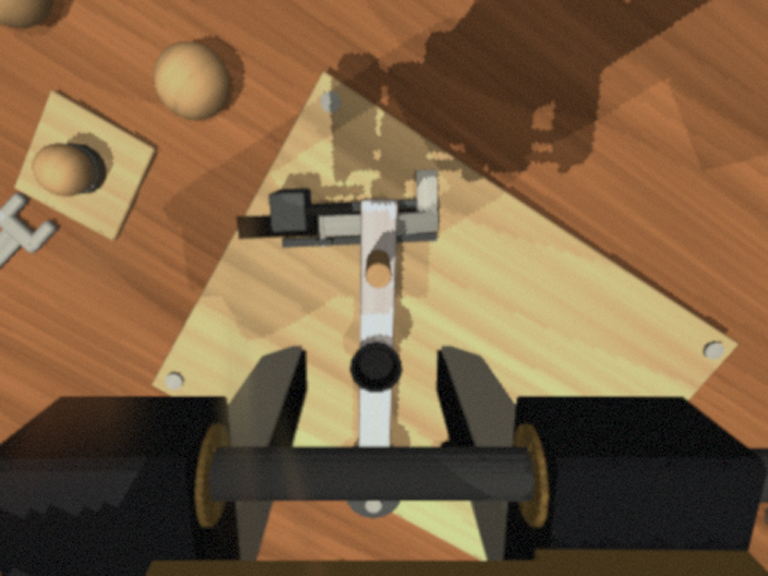

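View pics/top2.png

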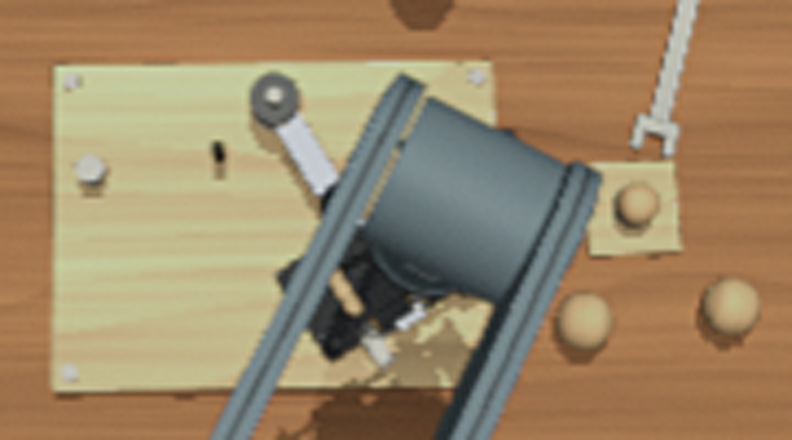

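```bash
python3 - <<'E'
from h import *
import json
s=json.load(open('w16.json'));W=cam('wrist',s)
p=lambda u,v:((u+.5)/1.5-.5,(v+.5)/1.5-.5)
print('pegtop',onz(W,p(378,276),.104),'cup',onz(W,p(376,366),.070),'tip',onz(W,p(379,202),.059),'piv cap',onz(W,p(373,506),.075))
print('ball',onz(W,p(67,169),.031))
print('expected cup', np.array([.6325,-.0205])+.105*np.array([np.cos(3.711),np.sin(3.711)]))
print('expected peg', np.array([.6325,-.0205])+.18*np.array([np.cos(3.711),np.sin(3.711)]))
print('tcp fwd grip', s['tcp_pos'])
E
```

```text
pegtop [ 0.48138041 -0.11609745  0.104     ] cup [ 0.54337239 -0.0770506   0.07      ] tip [ 0.44842213 -0.13661307  0.059     ] piv cap [ 0.63774653 -0.0181923   0.075     ]
ball [ 0.55076896 -0.33010055  0.031     ]
expected cup [ 0.54406683 -0.07710896]
expected peg [ 0.48090028 -0.11754394]
tcp fwd grip [0.48593892744409845, -0.1177554294141505, 0.24407827827278622]
```

Emit:
move_arm --squeeze 10 --plan '[{"hand":0.1,"tx":0.035,"ty":-0.11,"tz":0,"rx":0,"ry":0,"rz":0},{"hand":0.2,"tx":0.08,"ty":-0.25,"tz":0,"rx":0,"ry":0,"rz":0},{"hand":0.3,"tx":0.12,"ty":-0.39,"tz":0,"rx":0,"ry":0,"rz":0},{"hand":0.3,"tx":0.165,"ty":-0.53,"tz":0,"rx":0,"ry":0,"rz":0},{"hand":0.3,"tx":0.21,"ty":-0.67,"tz":0,"rx":0,"ry":0,"rz":0},{"hand":0.3,"tx":0.245,"ty":-0.79,"tz":0,"rx":0,"ry":0,"rz":0},{"hand":0.3,"tx":0.265,"ty":-0.858,"tz":0,"rx":0,"ry":0,"rz":0},{"hand":0.3,"tx":0.265,"ty":-0.858,"tz":0,"rx":0,"ry":0,"rz":0}]'

```text
time: 15.4
tcp_pos: [0.5496, -0.3333, 0.2369]
ee_rot: [0.478, 0.878, 0.0, -0.002]
contact_force: [-0.6, 0.3, -0.0]
opening: 0.648
```

```bash
python3 snap.py w17
```

```text
15.4 [ 0.5496 -0.3333  0.2369] [ 4.783e-01  8.782e-01  2.000e-04 -1.700e-03] 0.648 [-0.61  0.3  -0.01] [-0.718  0.428  1.288 -0.     1.429 -2.862]
```

View pics/w17.png

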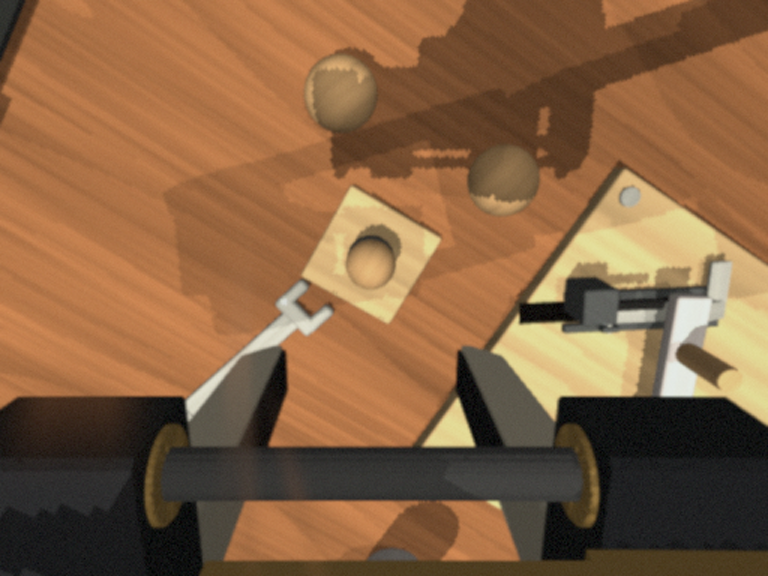

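```bash
python3 - <<'E'
from h import *
import json
s=json.load(open('w17.json'));W=cam('wrist',s)
p=lambda u,v:((u+.5)/1.5-.5,(v+.5)/1.5-.5)
b=onz(W,p(371,262),.031);print('ball',b, r.get_state()['tcp_pos'])
E
```

```text
ball [ 0.55063753 -0.33113138  0.031     ] [ 0.54943361 -0.33163986  0.2373105 ]
```

Emit:
move_arm --plan '[{"hand":0.3,"tx":0,"ty":0,"tz":-0.12,"rx":0,"ry":0,"rz":0},{"hand":0.3,"tx":0,"ty":0,"tz":-0.26,"rx":0,"ry":0,"rz":0},{"hand":0.3,"tx":0,"ty":0,"tz":-0.4,"rx":0,"ry":0,"rz":0},{"hand":0.3,"tx":0,"ty":0,"tz":-0.52,"rx":0,"ry":0,"rz":0},{"hand":0.3,"tx":0,"ty":0,"tz":-0.62,"rx":0,"ry":0,"rz":0},{"hand":0.3,"tx":0,"ty":0,"tz":-0.7,"rx":0,"ry":0,"rz":0},{"hand":0.3,"tx":0,"ty":0,"tz":-0.76,"rx":0,"ry":0,"rz":0},{"hand":0.3,"tx":0,"ty":0,"tz":-0.79,"rx":0,"ry":0,"rz":0}]'

```text
time: 16.25
tcp_pos: [0.5493, -0.3296, 0.0405]
ee_rot: [0.477, 0.879, 0.0, -0.001]
contact_force: [0.3, -0.6, 0.1]
opening: 0.648
```

```bash
python3 snap.py w18
```

```text
16.25 [ 0.5493 -0.3296  0.0405] [ 4.769e-01  8.789e-01  4.000e-04 -1.400e-03] 0.648 [ 0.31 -0.57  0.12] [-0.714  0.596  1.523  0.     1.025 -2.862]
```

View pics/w18.png

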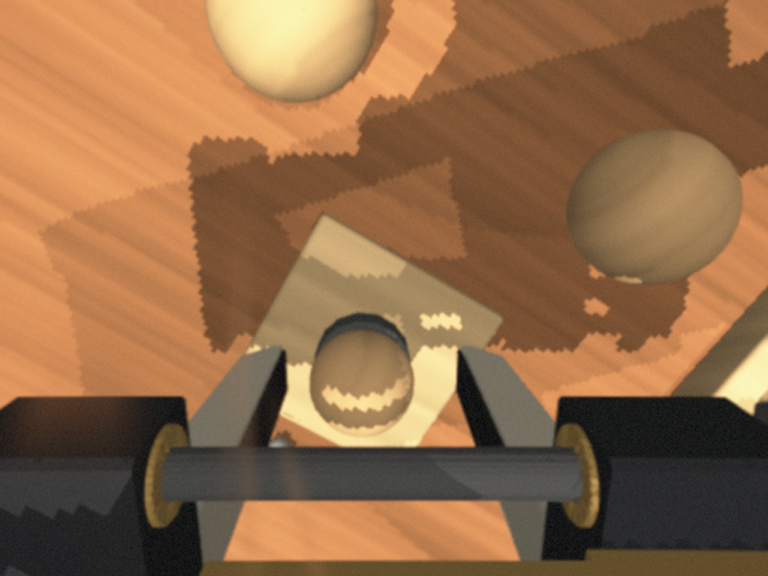

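```bash
python3 - <<'E'
from h import *
import json
s=json.load(open('w18.json'));W=cam('wrist',s)
p=lambda u,v:((u+.5)/1.5-.5,(v+.5)/1.5-.5)
b=onz(W,p(362,374),.031);print('ball',b, r.get_state()['tcp_pos'])
d=b-np.array(s['tcp_pos']);R=Ro.from_quat(s['ee_rot']).as_matrix();print('tool offs',R.T@d)
E
```

```text
ball [ 0.54973738 -0.3318873   0.031     ] [ 0.5492229  -0.32976993  0.04007816]
tool offs [-0.00217081 -0.00090549  0.00951619]
```

Emit:
move_arm --squeeze 10 --plan '[{"hand":0.3,"tx":-0.003,"ty":-0.002,"tz":-0.006,"rx":0,"ry":0,"rz":0},{"hand":0.1,"tx":-0.003,"ty":-0.002,"tz":-0.006,"rx":0,"ry":0,"rz":0},{"hand":-0.1,"tx":-0.003,"ty":-0.002,"tz":-0.006,"rx":0,"ry":0,"rz":0},{"hand":-0.3,"tx":-0.003,"ty":-0.002,"tz":-0.006,"rx":0,"ry":0,"rz":0},{"hand":-1,"tx":-0.003,"ty":-0.002,"tz":-0.006,"rx":0,"ry":0,"rz":0},{"hand":-1,"tx":-0.003,"ty":-0.002,"tz":-0.006,"rx":0,"ry":0,"rz":0},{"hand":-1,"tx":-0.003,"ty":-0.002,"tz":-0.006,"rx":0,"ry":0,"rz":0},{"hand":-1,"tx":-0.003,"ty":-0.002,"tz":-0.006,"rx":0,"ry":0,"rz":0}]'

```text
time: 17.1
tcp_pos: [0.5501, -0.3327, 0.0414]
ee_rot: [0.477, 0.879, -0.0, 0.001]
contact_force: [2.1, -2.0, 3.7]
opening: 0.38
```

```bash
python3 snap.py w19
```

```text
17.1 [ 0.5501 -0.3327  0.0414] [ 4.773e-01  8.787e-01 -3.000e-04  1.100e-03] 0.38 [ 2.07 -2.05  3.7 ] [-0.717  0.596  1.522 -0.     1.022 -2.863]
```

View pics/w19.png

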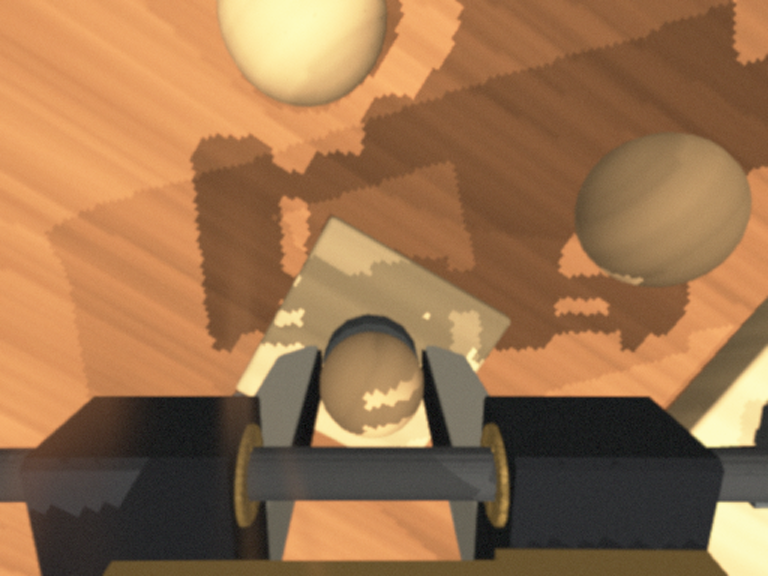

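Emit:
move_arm --plan '[{"hand":-1,"tx":0,"ty":0,"tz":0.02,"rx":0,"ry":0,"rz":0},{"hand":-1,"tx":0,"ty":0,"tz":0.06,"rx":0,"ry":0,"rz":0},{"hand":-1,"tx":0,"ty":0,"tz":0.12,"rx":0,"ry":0,"rz":0},{"hand":-1,"tx":0,"ty":0,"tz":0.2,"rx":0,"ry":0,"rz":0},{"hand":-1,"tx":0,"ty":0,"tz":0.28,"rx":0,"ry":0,"rz":0},{"hand":-1,"tx":0,"ty":0,"tz":0.36,"rx":0,"ry":0,"rz":0},{"hand":-1,"tx":0,"ty":0,"tz":0.42,"rx":0,"ry":0,"rz":0},{"hand":-1,"tx":0,"ty":0,"tz":0.44,"rx":0,"ry":0,"rz":0}]'

```text
time: 17.95
tcp_pos: [0.5502, -0.3323, 0.1538]
ee_rot: [0.477, 0.879, -0.0, 0.002]
contact_force: [-0.4, -0.6, -0.1]
opening: 0.382
```

```bash
python3 snap.py w20
```

```text
17.95 [ 0.5502 -0.3323  0.1538] [ 4.772e-01  8.788e-01 -4.000e-04  1.900e-03] 0.382 [-0.4  -0.6  -0.05] [-0.717  0.48   1.413  0.     1.245 -2.863]
```

View pics/w20.png

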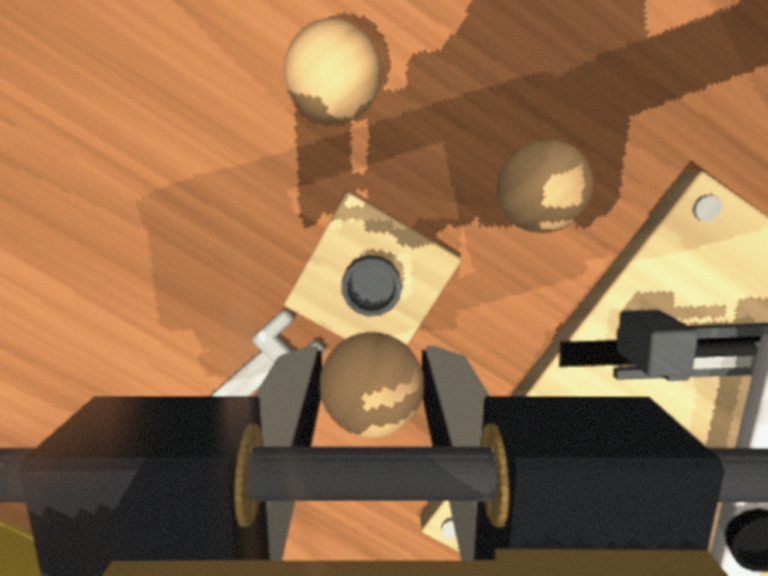

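```bash
python3 - <<'E'
from h import *
import json
for n,uv in (('w19',(371,384)),('w20',(371.5,385))):
    s=json.load(open(n+'.json'));W=cam('wrist',s)
    p=lambda u,v:((u+.5)/1.5-.5,(v+.5)/1.5-.5)
    b=onz(W,p(*uv),s['tcp_pos'][2]-.0102)
    d=b-np.array(s['tcp_pos']);R=Ro.from_quat(s['ee_rot']).as_matrix();print(b,d,'tool offs',R.T@d)
E
```

```text
[ 0.55230061 -0.33018188  0.03118257] [ 0.00220359  0.00250138 -0.0102    ] tool offs [0.00092196 0.00320529 0.01019945]
[ 0.55264584 -0.32946221  0.14358032] [ 0.0024411   0.00284784 -0.0102    ] tool offs [0.00109599 0.00358688 0.01020011]
```

Emit:
move_arm --plan '[{"hand":-1,"tx":0,"ty":0.06,"tz":0.06,"rx":0,"ry":0,"rz":0},{"hand":-1,"tx":-0.005,"ty":0.18,"tz":0.12,"rx":0,"ry":0,"rz":0},{"hand":-1,"tx":-0.01,"ty":0.33,"tz":0.12,"rx":0,"ry":0,"rz":0},{"hand":-1,"tx":-0.015,"ty":0.48,"tz":0.12,"rx":0,"ry":0,"rz":0},{"hand":-1,"tx":-0.02,"ty":0.63,"tz":0.12,"rx":0,"ry":0,"rz":0},{"hand":-1,"tx":-0.025,"ty":0.78,"tz":0.12,"rx":0,"ry":0,"rz":0},{"hand":-1,"tx":-0.03,"ty":0.91,"tz":0.12,"rx":0,"ry":0,"rz":0},{"hand":-1,"tx":-0.035,"ty":1,"tz":0.12,"rx":0,"ry":0,"rz":0}]'

```text
time: 18.8
tcp_pos: [0.5394, -0.0784, 0.1807]
ee_rot: [0.477, 0.879, 0.0, -0.001]
contact_force: [0.2, 0.5, 0.1]
opening: 0.378
```

Emit:
move_arm --plan '[{"hand":-1,"tx":0,"ty":0.008,"tz":-0.03,"rx":0,"ry":0,"rz":0},{"hand":-1,"tx":0,"ty":0.008,"tz":-0.06,"rx":0,"ry":0,"rz":0},{"hand":-1,"tx":0,"ty":0.008,"tz":-0.09,"rx":0,"ry":0,"rz":0},{"hand":-1,"tx":0,"ty":0.008,"tz":-0.12,"rx":0,"ry":0,"rz":0},{"hand":-1,"tx":0,"ty":0.008,"tz":-0.14,"rx":0,"ry":0,"rz":0},{"hand":-1,"tx":0,"ty":0.008,"tz":-0.14,"rx":0,"ry":0,"rz":0},{"hand":-1,"tx":0,"ty":0.008,"tz":-0.14,"rx":0,"ry":0,"rz":0},{"hand":-1,"tx":0,"ty":0.008,"tz":-0.14,"rx":0,"ry":0,"rz":0}]'

```text
time: 19.6
tcp_pos: [0.5409, -0.0802, 0.1459]
ee_rot: [0.477, 0.879, 0.0, 0.0]
contact_force: [0.4, -0.0, -0.6]
opening: 0.382
```

```bash
python3 snap.py w21
```

```text
19.6 [ 0.5409 -0.0802  0.1459] [4.774e-01 8.787e-01 0.000e+00 3.000e-04] 0.382 [ 0.43 -0.03 -0.58] [-0.351  0.329  1.67  -0.     1.142 -2.497]
```

View pics/w21.png

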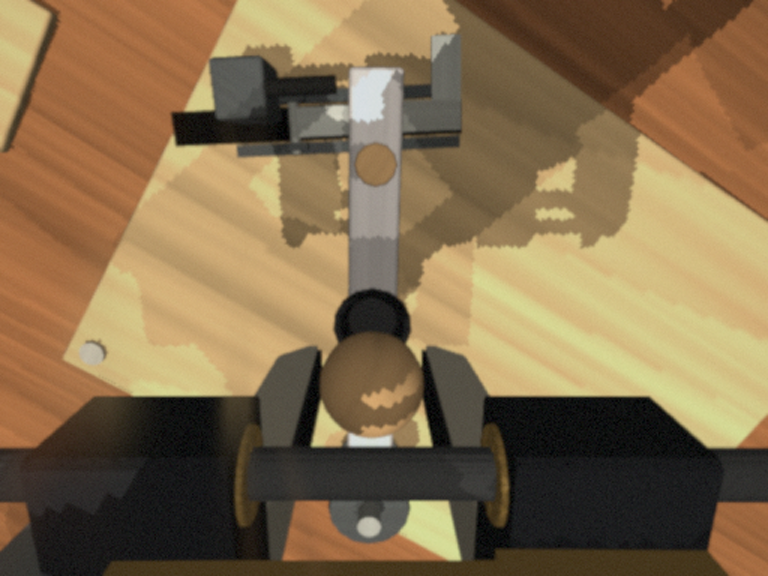

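```bash
python3 - <<'E'
from h import *
import json
s=json.load(open('w21.json'));W=cam('wrist',s)
p=lambda u,v:((u+.5)/1.5-.5,(v+.5)/1.5-.5)
c=onz(W,p(372.5,327.5),.070);b=onz(W,p(371.5,385),s['tcp_pos'][2]-.0102)
print(c,b,c-b,'peg',onz(W,p(376,164.5),.104))
# check with side cam
f=r.grab_frame('side');save('s21',f,(170,150,350,285),4.4)
E
```

```text
[ 0.54508667 -0.07574612  0.07      ] [ 0.54335273 -0.07734434  0.13572367] [ 0.00173394  0.00159821 -0.06572367] peg [ 0.48066948 -0.11602772  0.104     ]
```

View pics/s21.png

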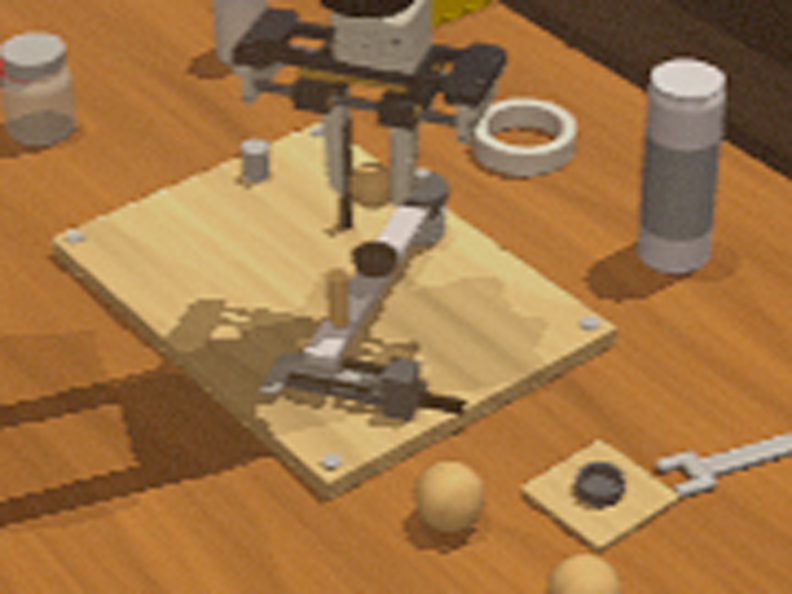

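Emit:
move_arm --plan '[{"hand":-1,"tx":0.005,"ty":0.004,"tz":-0.03,"rx":0,"ry":0,"rz":0},{"hand":-1,"tx":0.005,"ty":0.004,"tz":-0.06,"rx":0,"ry":0,"rz":0},{"hand":-1,"tx":0.005,"ty":0.004,"tz":-0.09,"rx":0,"ry":0,"rz":0},{"hand":-1,"tx":0.005,"ty":0.004,"tz":-0.12,"rx":0,"ry":0,"rz":0},{"hand":-1,"tx":0.005,"ty":0.004,"tz":-0.14,"rx":0,"ry":0,"rz":0},{"hand":-1,"tx":0.005,"ty":0.004,"tz":-0.16,"rx":0,"ry":0,"rz":0},{"hand":-1,"tx":0.005,"ty":0.004,"tz":-0.16,"rx":0,"ry":0,"rz":0},{"hand":-1,"tx":0.005,"ty":0.004,"tz":-0.16,"rx":0,"ry":0,"rz":0}]'

```text
time: 20.5
tcp_pos: [0.542, -0.0789, 0.1056]
ee_rot: [0.477, 0.879, -0.0, -0.0]
contact_force: [0.5, -0.3, -0.4]
opening: 0.38
```

```bash
python3 snap.py w22; python3 - <<'E'
from h import *
f=r.grab_frame('side');save('s22',f,(220,170,290,225),11)
E
```

```text
20.5 [ 0.542  -0.0789  0.1056] [ 0.4773  0.8788 -0.     -0.    ] 0.38 [ 0.47 -0.34 -0.41] [-0.348  0.376  1.713 -0.     1.053 -2.495]
```

View pics/w22.png

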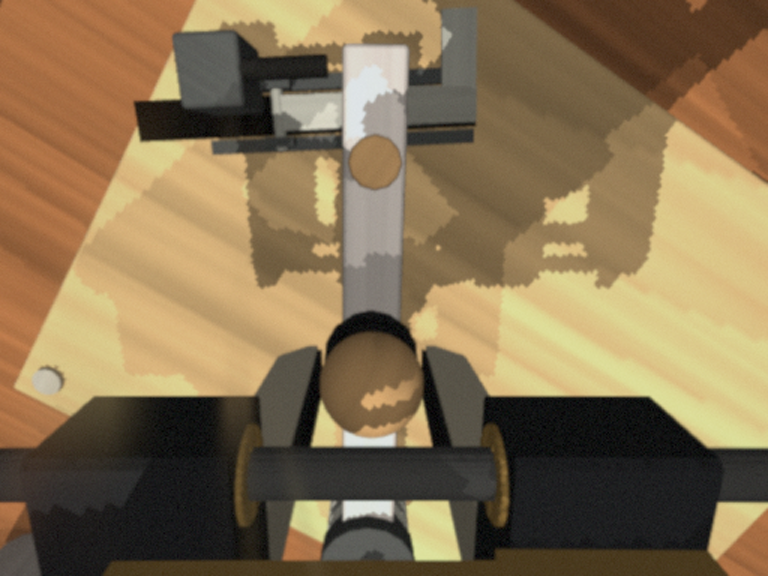

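View pics/s22.png

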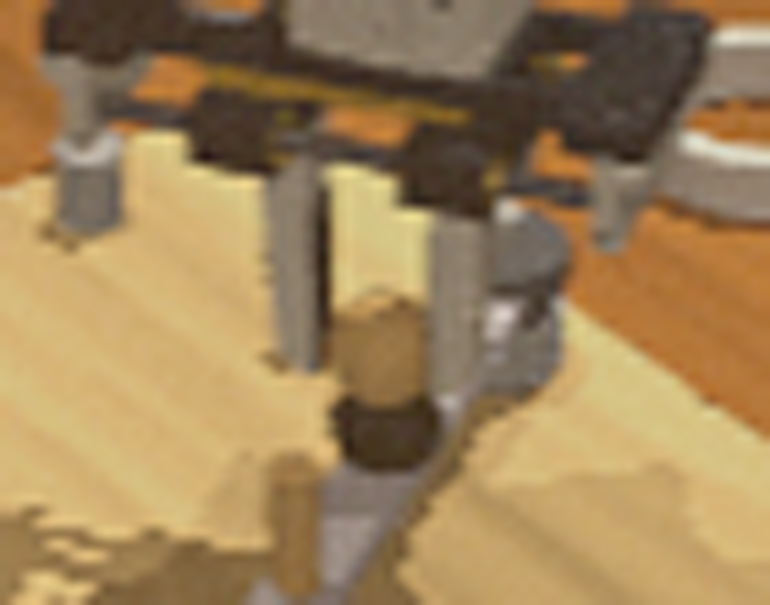

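```bash
python3 - <<'E'
from h import *
import json
s=json.load(open('w22.json'));W=cam('wrist',s)
p=lambda u,v:((u+.5)/1.5-.5,(v+.5)/1.5-.5)
R=Ro.from_quat(s['ee_rot']).as_matrix()
b=onz(W,p(371.5,385),s['tcp_pos'][2]-.0102)
# project circle of r 19mm at z .07 at candidates along tool y
for k in np.arange(-3,4,1.)*1e-3:
    c=b.copy();c[2]=.070;c[:2]+=k*R[:2,1]
    a=np.linspace(0,6.283,60);P=proj(W,np.c_[c[0]+.019*np.cos(a),c[1]+.019*np.sin(a),0*a+.07])*1.5
    print(k,P.min(0).round(0),P.max(0).round(0))
E
```

```text
-0.003 [323. 303.] [419. 393.]
-0.002 [323. 306.] [419. 395.]
-0.001 [323. 308.] [419. 397.]
0.0 [323. 310.] [419. 399.]
0.001 [324. 313.] [419. 402.]
0.002 [324. 315.] [419. 404.]
0.003 [324. 318.] [419. 406.]
```

Emit:
move_arm --plan '[{"hand":-1,"tx":0,"ty":0,"tz":-0.015,"rx":0,"ry":0,"rz":0},{"hand":-1,"tx":0,"ty":0,"tz":-0.03,"rx":0,"ry":0,"rz":0},{"hand":-1,"tx":0,"ty":0,"tz":-0.04,"rx":0,"ry":0,"rz":0},{"hand":-1,"tx":0,"ty":0,"tz":-0.048,"rx":0,"ry":0,"rz":0},{"hand":-1,"tx":0,"ty":0,"tz":-0.052,"rx":0,"ry":0,"rz":0},{"hand":-1,"tx":0,"ty":0,"tz":-0.056,"rx":0,"ry":0,"rz":0},{"hand":-1,"tx":0,"ty":0,"tz":-0.056,"rx":0,"ry":0,"rz":0},{"hand":-1,"tx":0,"ty":0,"tz":-0.056,"rx":0,"ry":0,"rz":0}]'

```text
time: 21.4
tcp_pos: [0.542, -0.0789, 0.0917]
ee_rot: [0.477, 0.879, 0.0, 0.0]
contact_force: [-0.8, 0.4, -0.6]
opening: 0.382
```

```bash
python3 snap.py w23
```

```text
21.4 [ 0.542  -0.0789  0.0917] [4.773e-01 8.787e-01 0.000e+00 1.000e-04] 0.382 [-0.81  0.43 -0.64] [-0.348  0.393  1.728  0.     1.021 -2.495]
```

View pics/w23.png

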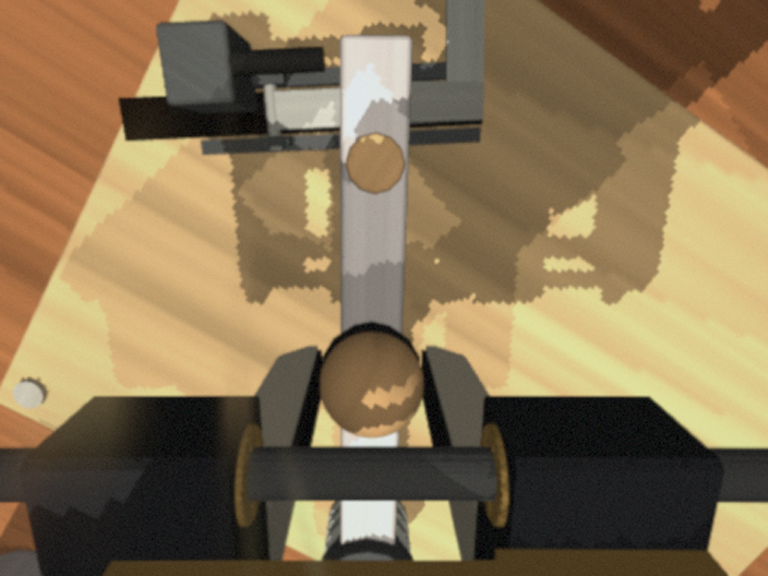

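Emit:
move_arm --plan '[{"hand":-1,"tx":0,"ty":0,"tz":-0.002,"rx":0,"ry":0,"rz":0},{"hand":-1,"tx":0,"ty":0,"tz":-0.004,"rx":0,"ry":0,"rz":0},{"hand":-1,"tx":0,"ty":0,"tz":-0.006,"rx":0,"ry":0,"rz":0},{"hand":-1,"tx":0,"ty":0,"tz":-0.006,"rx":0,"ry":0,"rz":0},{"hand":-1,"tx":0,"ty":0,"tz":-0.006,"rx":0,"ry":0,"rz":0},{"hand":-1,"tx":0,"ty":0,"tz":-0.006,"rx":0,"ry":0,"rz":0},{"hand":-1,"tx":0,"ty":0,"tz":-0.006,"rx":0,"ry":0,"rz":0},{"hand":-1,"tx":0,"ty":0,"tz":-0.006,"rx":0,"ry":0,"rz":0}]'

```text
time: 22.25
tcp_pos: [0.5423, -0.0789, 0.0904]
ee_rot: [0.477, 0.879, 0.0, 0.0]
contact_force: [1.5, 0.5, 3.5]
opening: 0.379
```

```bash
python3 f.py
```

```text
22.25 [ 0.5423 -0.0789  0.0904] r 0.1074 ang 3.7161 yaw 2.1465 Frad -1.57 Ftan(pull=-) 0.39 Fz 3.46 open 0.379 v 0.002
```

Emit:
move_arm --plan '[{"hand":-1,"tx":0,"ty":0,"tz":-0.002,"rx":0,"ry":0,"rz":0},{"hand":-1,"tx":0,"ty":0,"tz":-0.004,"rx":0,"ry":0,"rz":0},{"hand":-1,"tx":0,"ty":0,"tz":-0.004,"rx":0,"ry":0,"rz":0},{"hand":-1,"tx":0,"ty":0,"tz":-0.004,"rx":0,"ry":0,"rz":0},{"hand":-1,"tx":0,"ty":0,"tz":-0.004,"rx":0,"ry":0,"rz":0},{"hand":-1,"tx":0,"ty":0,"tz":-0.004,"rx":0,"ry":0,"rz":0},{"hand":-1,"tx":0,"ty":0,"tz":-0.004,"rx":0,"ry":0,"rz":0},{"hand":-1,"tx":0,"ty":0,"tz":-0.004,"rx":0,"ry":0,"rz":0}]'

```text
time: 23.05
tcp_pos: [0.5425, -0.0789, 0.0895]
ee_rot: [0.477, 0.879, 0.0, 0.001]
contact_force: [1.1, 2.1, 4.8]
opening: 0.381
```

```bash
python3 f.py; python3 snap.py w24;python3 f.py
```

```text
23.05 [ 0.5425 -0.0789  0.0895] r 0.1073 ang 3.7173 yaw 2.1464 Frad -2.09 Ftan(pull=-) -1.16 Fz 4.82 open 0.381 v 0.003
23.05 [ 0.5425 -0.0789  0.0895] [4.773e-01 8.787e-01 2.000e-04 6.000e-04] 0.381 [1.13 2.11 4.82] [-0.348  0.396  1.729  0.     1.015 -2.495]
23.1 [ 0.5425 -0.0789  0.0895] r 0.1073 ang 3.7172 yaw 2.1465 Frad -2.87 Ftan(pull=-) -0.56 Fz 4.54 open 0.384 v 0.001
```

View pics/w24.png

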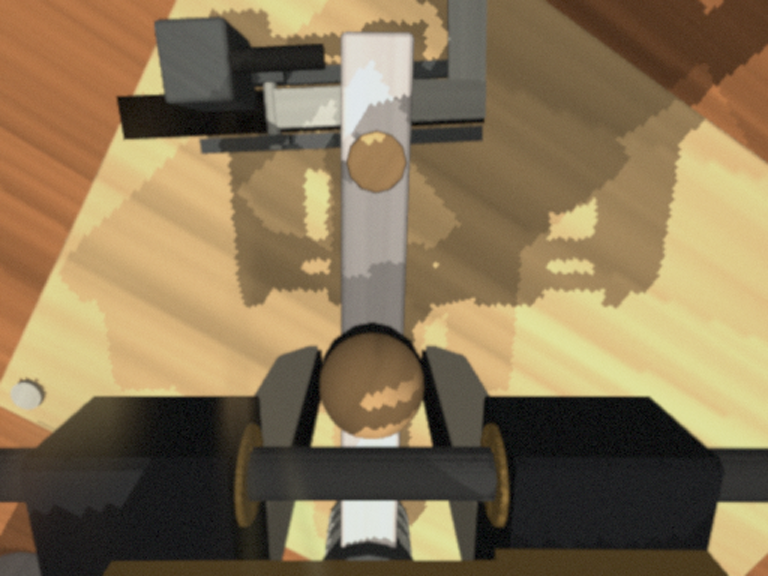

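Emit:
move_arm --squeeze 3 --plan '[{"hand":-1,"tx":0,"ty":0,"tz":0,"rx":0,"ry":0,"rz":0},{"hand":-1,"tx":0,"ty":0,"tz":0,"rx":0,"ry":0,"rz":0},{"hand":-0.2,"tx":0,"ty":0,"tz":0,"rx":0,"ry":0,"rz":0},{"hand":-0.15,"tx":0,"ty":0,"tz":0,"rx":0,"ry":0,"rz":0},{"hand":-0.1,"tx":0,"ty":0,"tz":0,"rx":0,"ry":0,"rz":0},{"hand":0,"tx":0,"ty":0,"tz":0,"rx":0,"ry":0,"rz":0},{"hand":0.1,"tx":0,"ty":0,"tz":0,"rx":0,"ry":0,"rz":0},{"hand":0.1,"tx":0,"ty":0,"tz":0,"rx":0,"ry":0,"rz":0}]'

```text
time: 23.9
tcp_pos: [0.5418, -0.0788, 0.089]
ee_rot: [0.477, 0.879, -0.0, -0.0]
contact_force: [0.3, -0.4, 2.0]
opening: 0.547
```

```bash
python3 f.py; python3 snap.py w25
```

```text
23.9 [ 0.5418 -0.0788  0.089 ] r 0.1079 ang 3.7132 yaw 2.1465 Frad -0.06 Ftan(pull=-) 0.46 Fz 1.96 open 0.547 v 0.003
23.9 [ 0.5418 -0.0788  0.089 ] [ 4.773e-01  8.788e-01 -1.000e-04 -2.000e-04] 0.547 [ 0.3  -0.35  1.96] [-0.348  0.396  1.73  -0.     1.016 -2.495]
```

View pics/w25.png

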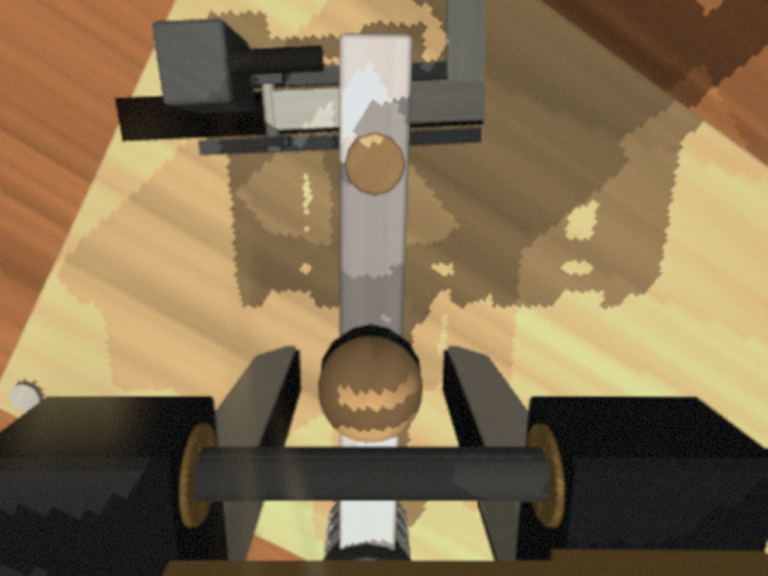

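Emit:
move_arm --plan '[{"hand":0.1,"tx":0,"ty":0,"tz":0.02,"rx":0,"ry":0,"rz":0},{"hand":0.1,"tx":0,"ty":0,"tz":0.06,"rx":0,"ry":0,"rz":0},{"hand":0.1,"tx":0,"ty":0,"tz":0.12,"rx":0,"ry":0,"rz":0},{"hand":0.1,"tx":0,"ty":0,"tz":0.2,"rx":0,"ry":0,"rz":0},{"hand":0.1,"tx":0,"ty":0,"tz":0.3,"rx":0,"ry":0,"rz":0},{"hand":0.1,"tx":0,"ty":0,"tz":0.42,"rx":0,"ry":0,"rz":0},{"hand":0.1,"tx":0,"ty":0,"tz":0.54,"rx":0,"ry":0,"rz":0},{"hand":0.1,"tx":0,"ty":0,"tz":0.6,"rx":0,"ry":0,"rz":0}]'

```text
time: 24.75
tcp_pos: [0.543, -0.0792, 0.2432]
ee_rot: [0.477, 0.879, 0.0, 0.003]
contact_force: [0.3, 0.1, -0.1]
opening: 0.55
```

```bash
python3 f.py; python3 snap.py w26; python3 - <<'E'
from h import *
f=r.grab_frame('side');save('s26',f,(170,150,350,285),4.4)
f=r.grab_frame('top');save('t26',f,sc=1.5)
E
```

```text
24.75 [ 0.543  -0.0792  0.2432] r 0.107 ang 3.7221 yaw 2.1466 Frad -0.28 Ftan(pull=-) 0.06 Fz -0.09 open 0.55 v 0.316
24.75 [ 0.543  -0.0792  0.2432] [4.772e-01 8.788e-01 4.000e-04 2.600e-03] 0.55 [ 0.26  0.1  -0.09] [-0.348  0.248  1.53   0.     1.358 -2.495]
```

View pics/w26.png

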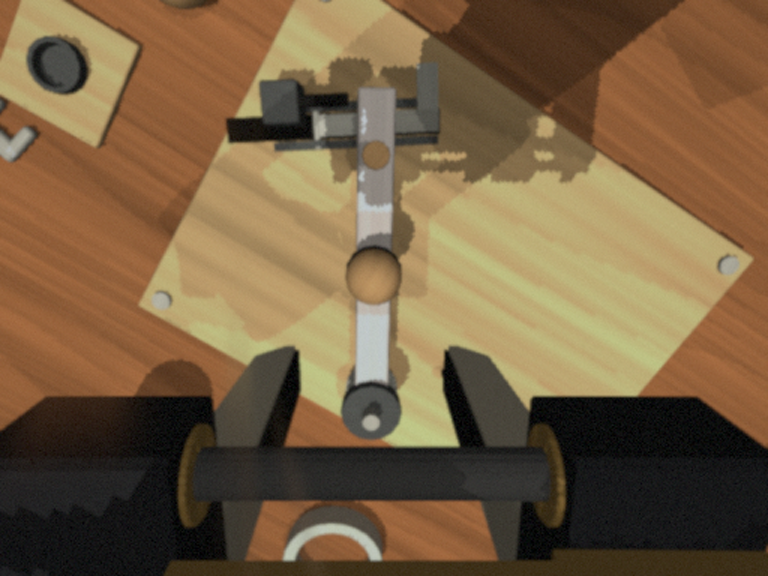

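View pics/s26.png

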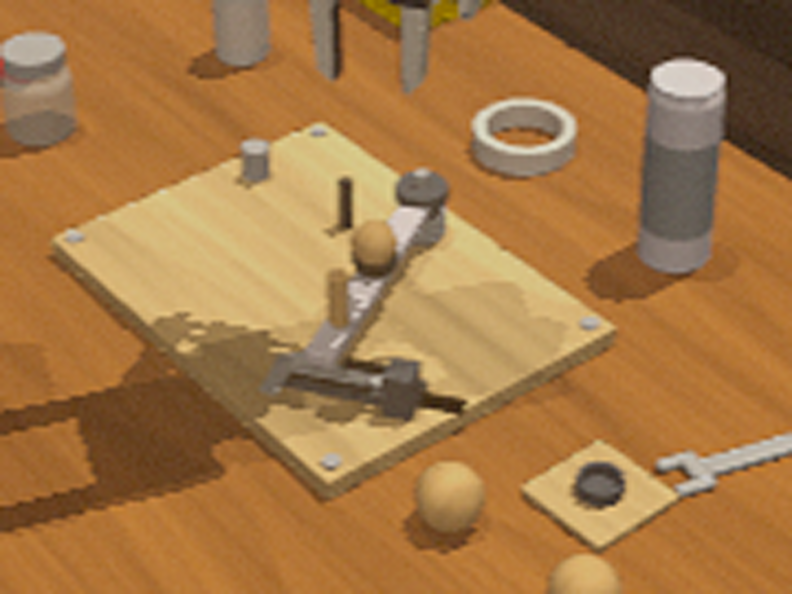

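View pics/t26.png

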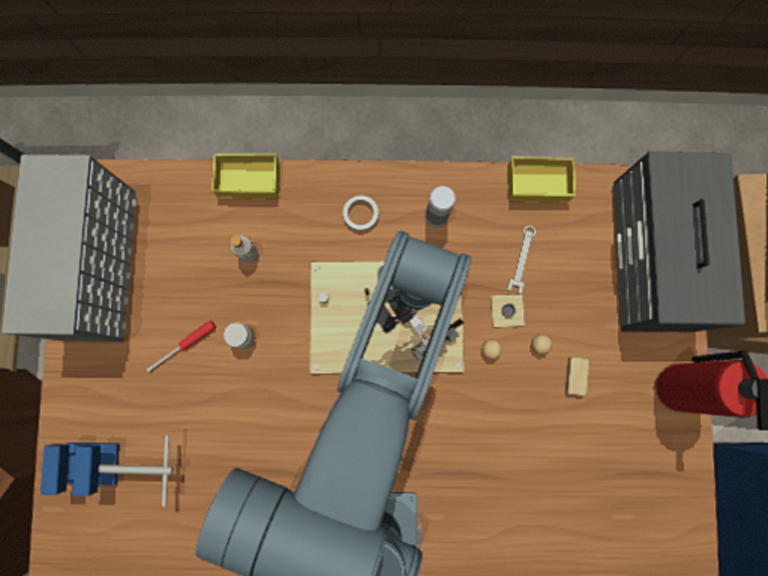

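Ball seated in the cup, the arm is hooked, and everything else is in place with the robot clear. I'm handing the job in.

```bash
python3 -c "
from plant import r
print(r.finish_job()); print(r.get_state()['time'])"
```

```text
the job is handed in; nothing more can be done
None
the job is handed in; nothing more can be done
```

The launcher is cocked and loaded: the arm is hooked on the catch and the wooden ball is in its cup. I handed the job in at about 25 s of the 72 s allowed, with the gripper about 13 cm clear of the ball; no verdict was reported.

- **Cocking:** I gripped the peg and drew the arm along its arc to about 1.11 rad. The catch clicked there: its tab tipped, then sprang back level. I drew about 2 mm further, and the pull stayed at 7–8 N, so the arm was free of the catch and not yet on the buffer. Then I eased it forward until the pull at the peg fell to about 1 N or less, and opened the gripper. The arm stayed on the catch.
- **Loading:** I lifted the smallest ball from its stand and lowered it into the cup until it pressed back with about 4–5 N. Then I let go and lifted straight up.
- **Last checks:** The final wrist and side pictures show the arm hooked and the ball in the cup. The top picture shows the other objects where they started.
- **Disagreements:** The cameras differed by 2–5 mm on where things were, so I placed the ball using only the wrist camera. The force readings varied by about 1 N. Just after I let go of the ball, the sensor still read about 2 N upward, with nothing seen touching the gripper; it read zero once I lifted away.
- **Not read directly:** I had no reading of the buffer. That it was not pressed in rests on the pull and on the gap seen in the pictures.

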